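# Load the laboratory shaker

## Task

Load the shaker: pick out the three blue-capped glass jars and set each one down gently, upright, in the holder of its own size (large, medium, small), not dropping any. When all three jars stand in their holders and are released, slide the white cassette, front end first, under the clamp's bar until it is fully home at the end stop, and let go of it. Leave the white bottle and the steel beaker where they are.

Things in the scene. Friction and masses are not known exactly. Their poses are not given: they have to be found in the camera images.
- jar_large: the large sample jar: upright round clear glass jar with pale solid contents and a blue screw cap; 60 mm in diameter, 110 mm tall over all; the cap is its top 22 mm and is the best place to grip. Starts standing on the bench. Origin at the centre of its underside, z up. 40 to 450 g.
- jar_medium: the medium sample jar: upright round clear glass jar with pale solid contents and a blue screw cap; 46 mm in diameter, 86 mm tall over all; the cap is its top 22 mm and is the best place to grip. Starts standing on the bench. Origin at the centre of its underside, z up. 40 to 450 g.
- jar_small: the small sample jar: upright round clear glass jar with pale solid contents and a blue screw cap; 32 mm in diameter, 62 mm tall over all; the cap is its top 22 mm and is the best place to grip. Starts standing on the bench. Origin at the centre of its underside, z up. 40 to 450 g.
- holder_large: the large jar holder: a fixed round open aluminium cup on the shaker's platform, bore 76 mm, outside 82 mm, rim 18 mm high, inner floor 4 mm above its origin. Origin at the centre of its underside, on the platform (which is 50 mm above the bench), z up.
- holder_medium: the medium jar holder: a fixed round open aluminium cup on the shaker's platform, bore 62 mm, outside 68 mm, rim 18 mm high, inner floor 4 mm above its origin. Origin at the centre of its underside, on the platform (which is 50 mm above the bench), z up.
- holder_small: the small jar holder: a fixed round open aluminium cup on the shaker's platform, bore 48 mm, outside 54 mm, rim 18 mm high, inner floor 4 mm above its origin. Origin at the centre of its underside, on the platform (which is 50 mm above the bench), z up.
- cassette: white flat plate 90 (x) by 44 (y) by 18 (z) mm, dark dots on its front part; on its rear part an upright fin to grip, 26 mm long (x), 14 mm thick (y), from 18 up to 44 mm height, centred at x = -27 mm. Starts flat on the bench, 100 g. Origin at the centre of the underside; x points from the fin to the front, which enters the clamp first.
- clamp: steel clamp fixed on the shaker platform: low bar (x 12 to 28 mm, underside 26, top 36 mm high) on side walls (inner faces y = +-30 mm, x 12 to 53), stop face at x = 47 mm, 16 mm high. Origin: on the platform, 50 mm above the bench, where the origin of the cassette belongs when home; x is the direction of insertion. Flat clear platform for 100 mm before (-x of) the bar.
- plastic_bottle: bystander: opaque white plastic bottle with a narrower neck and white cap, 48 mm in diameter, 125 mm tall, standing on the bench. Origin at the centre of its underside. Leave it where it is.
- beaker: bystander: open steel beaker, 60 mm in diameter at the rim, 75 mm tall, standing on the bench. Origin at the centre of its underside. Leave it where it is.
There are look-alikes about, which are no part of the job. Leave any green or turquoise look-alike of the jar_medium alone.

How it is judged (in metres and radians):
On the way, in this order (a step that is already met when the one before it is completed fails the run):
1. all three jars stand released in the holders of their own size (horizontal distance between jar_large and holder_large below 0.012 m and z of jar_large in the frame of holder_large below 0.01 m and angle between each of jar_large, jar_medium, jar_small's own z axis and vertical below 0.12 rad and horizontal distance between jar_medium and holder_medium below 0.012 m and z of jar_medium in the frame of holder_medium below 0.01 m and horizontal distance between jar_small and holder_small below 0.012 m and z of jar_small in the frame of holder_small below 0.01 m and contact force between each of jar_large, jar_medium, jar_small and the fingers below 0.1 N), for 0.2 s.
2. the cassette is home under the clamp's bar (x of cassette in the frame of clamp between -0.01 and 0.01 m and y of cassette in the frame of clamp between -0.012 and 0.012 m and z of cassette in the frame of clamp below 0.006 m and angle between the x axis of cassette and the x axis of clamp, either way round below 0.25 rad and angle between cassette's own z axis and vertical below 0.1 rad), for 0.2 s.
At the end, for the whole second after the job is handed in: Each jar stands upright (0.12 rad) on the floor of the holder of its size, centres within 12 mm, underside under 10 mm above the holder's; the cassette lies flat under the bar, within 10 mm of home lengthwise, 12 mm sideways, 0.25 rad; all at rest; bottle and beaker left alone (all of step 2 and horizontal distance between jar_large and holder_large below 0.012 m and z of jar_large in the frame of holder_large below 0.01 m and angle between each of jar_large, jar_medium, jar_small's own z axis and vertical below 0.12 rad and horizontal distance between jar_medium and holder_medium below 0.012 m and z of jar_medium in the frame of holder_medium below 0.01 m and horizontal distance between jar_small and holder_small below 0.012 m and z of jar_small in the frame of holder_small below 0.01 m and linear speed of each of jar_large, jar_medium, jar_small, cassette below 0.02 m/s); the robot touches nothing.
It fails at once if the plastic bottle was moved more than 30 mm or tipped (distance of plastic_bottle from where it was at the start of the episode above 0.03 m or angle between plastic_bottle's own z axis and vertical above 0.4 rad).
It fails at once if the beaker was moved more than 30 mm or tipped (distance of beaker from where it was at the start of the episode above 0.03 m or angle between beaker's own z axis and vertical above 0.4 rad).
It fails at once if a jar was tipped over (angle between any of jar_large, jar_medium, jar_small's own z axis and vertical above 0.7 rad).
It fails at once if a jar was let go more than 30 mm above the floor of the holders ((height (world z) of jar_large above 0.086 m and contact force between jar_large and the fingers below 0.05 N) or (height (world z) of jar_medium above 0.086 m and contact force between jar_medium and the fingers below 0.05 N) or (height (world z) of jar_small above 0.086 m and contact force between jar_small and the fingers below 0.05 N)).
It also fails if it takes over 109 s, if anything falls off the work surface, if the arm or the gripper's body presses on something with over 40 N, if the wrist force passes 120 N, or if a joint passes its speed limit or range.

## Robot

A 7-joint arm with a two-finger parallel gripper is mounted at the origin on the work surface. World frame = base frame: x ahead of the robot, y to its left, z up, the work surface at z = 0. Lengths are in m, angles in degrees, forces in N, time in s.
With the tool pointing down it reaches from about 0.425 to 1.025 m from the base axis. Payload 9.4 kg.
Tool frame: the origin (TCP) lies at the very end of the fingers, on their centre line; the grasp point (between the pads) lies 19 mm behind it (r.grip_point_offset is the distance from the TCP to the grasp point, in m); x points along the fingers, z is the direction in which the jaws open and shut, and the axes are right-handed (so a half turn about x gives the same grasp; the last joint's range is limited). The gripper opens to 93 mm and grips with 3 to 60 N. Pads are 15 mm wide; open, the fingers measure 128 mm over their backs; the gripper's body (75 mm by 188 mm) begins 65 mm behind the grasp point.
Start: joints at [67.397, 34.337, -0.143, 91.639, 0.103, 54.024, -4.572], TCP at [0.227, -0.689, 0.219] pointing down, gripper open.
Joint ranges: [-147.43, 147.43], [-19.82, 112.94], [-74.19, 73.91], [6.32, 146.72], [-59.91, 239.91], [6.04, 106.73], [-150.56, 150.56]. Speed limits (degrees/s): [127.2, 127.2, 172.46, 172.46, 180, 180, 180].

## Interface

Orientations are given as [roll, pitch, yaw] about the fixed x, y, z axes, in that order (R = Rz(yaw) Ry(pitch) Rx(roll)).
In Python, from station import monitor, optics, ticket, r gives the robot as it stands.
- The arm moves only by the tool move_arm, never from a script. Its argument "increments" is a list of rows, each a list of 7 numbers: the shift along the tool's x, y, z in m, then the turn, a rotation vector about the tool's x, y, z in degrees, then the opening, from 0 (shut) to 1 (fully open). In form: [[dx, dy, dz, wx, wy, wz, grip], ...]. A call has 1 to 20 rows; each row is the pose to reach, as a shift and turn from the pose measured when the call began, along the tool's axes at that moment; what a row does not reach only later rows make up. A row lasts 1/10 s, in which the tool goes at most 50 mm and 8.59 degrees, less where a joint would pass 70% of its speed; a pose out of reach is approached as far as the arm can. A call with a gripper value outside its range is refused whole. The fingers move at their own pace and stop on an object; "newtons" is the grip in N (left out, the last holds). Time passes only in rows, so rows that repeat a pose let the fingers close. It gives the time, the measured TCP pose, the force and the opening at its end, in the units of the state.
- monitor.observe(): the state, without advancing time (a new reading comes with each control period).
- optics.snapshot(name): name is "side" or "top"; returns the picture (400x640x3 uint8, blue, green, red); there is no depth.
- optics.calibration(name): a dict with "vertical_fov" (degrees; the focal length in pixels is half the picture's height over the tangent of half this angle, whatever the lens; pixels are square), "cx", "cy" (the principal point, pixels), "rvec" (rotation vector, rad) and "tvec" (3), from world to camera coordinates, as OpenCV has them. Camera axes: x right, y down, z forward; pixel columns grow to the right and rows downward; lengths in m; the calibration is good to about 2 mm. A picture is of the moment at which its call begins. calibration takes no time and is no camera call.
- ticket.close_job(): hands the job in, once; it reports no verdict.
Trained networks look in the newest picture that a camera, given by its name, has taken for a name from the list of things; names that differ only in an ending like _2 or _b are one class to them, and where a whole thing is asked for, a point or a joint stands for the part that bears it (a point fixed in the world has none). Each returns a list of dicts, best first, with "score" (0 to 1); they miss things now and then, are a little off and sometimes report something else, mostly with a low value. They report only what shows in the picture. A call takes as long as a camera call. They do not tell look-alikes from the thing itself.
- optics.regions_of(camera, query): "mask" (400x640 bool, what is visible of it) and "bbox" ([left, top, right, bottom] in pixels, round what is visible of it).
- optics.mark_of(camera, query): "point" ([row, column] in pixels: a listed point, or the origin of a listed thing).
The state is a dict: "clock": time; "qpos": joint angles; "qvel": joint speeds; "joint_torque": joint torques, N m; "tcp_pos": TCP position; "ee_rot": TCP orientation; "force": force on the tool from outside, world axes, zero at the start; "wrist_torque": the same for the moment, N m; "grip_width": finger opening in m.
Only numpy, scipy, OpenCV 4.12 (cv2) and the standard library are available. Lean on these libraries where they do the work, as an engineer would, in place of code of your own. Each camera call takes 0.05 s, during which the arm holds its last target.

## Working session

There is one attempt and no reset: what is moved stays moved. The work goes in short steps, Python scripts to look and compute and a tool call to move; the robot and the scene stay as the last step left them, time stands still between calls to the robot, and variables do not carry over. Pictures are saved under pics/ and viewed, and the job is handed in when it is done.

Besides the shell and the picture viewer there is one more tool, called after ">>>" in YAML: its name, and indented under it one key for each argument. move_arm: Moves the arm, as the interface text tells. Its arguments: {"type":"object","properties":{"increments":{"type":"array"},"newtons":{"type":"number"}},"required":["increments"]}

```bash
ls; mkdir -p pics; python3 - <<'E'
from station import monitor, optics, ticket, r
import cv2
print(monitor.observe())
for n in ("side","top"):
    im=optics.snapshot(n); cv2.imwrite(f"pics/{n}0.png",im); print(n,optics.calibration(n))
print(r, r.grip_point_offset)
E
```

```text
pics
{'clock': 0.0, 'qpos': array([67.39553168, 34.38727554, -0.14666948, 91.68091852,  0.10284326,
       54.02177391, -4.57232712]), 'qvel': array([-0.08883513, -0.06985397,  0.07398695, -0.14302733, -0.15335239,
       -0.07625743, -0.0483378 ]), 'joint_torque': array([ 1.44468650e-04, -7.65060067e+01,  1.49720851e+00, -2.52338809e+01,
       -5.24321396e-02,  1.71129458e-02,  1.77324700e-04]), 'tcp_pos': array([ 0.22640491, -0.68823322,  0.21772501]), 'ee_rot': array([-175.24043061,   89.91016266,  112.97329641]), 'force': array([-0.49445357,  0.74941194,  1.02971618]), 'wrist_torque': array([-0.04336017,  0.02891382, -0.05393657]), 'grip_width': 0.09252909691545184}
side {'vertical_fov': 52.33523228768217, 'cx': 306.75916245004726, 'cy': 199.42782571370242, 'rvec': array([ 0.52280744, -2.81823397,  0.98153136]), 'tvec': array([0.45602865, 0.21639411, 0.78730501])}
top {'vertical_fov': 57.01249727980551, 'cx': 320.43837942639965, 'cy': 200.30052723040802, 'rvec': array([ 2.11916493, -2.14607094,  0.17759492]), 'tvec': array([-0.04637644,  0.52274846,  0.71626834])}
<Robot object at 0x7f77b8bcba10> 0.0188
```

View pics/side0.png

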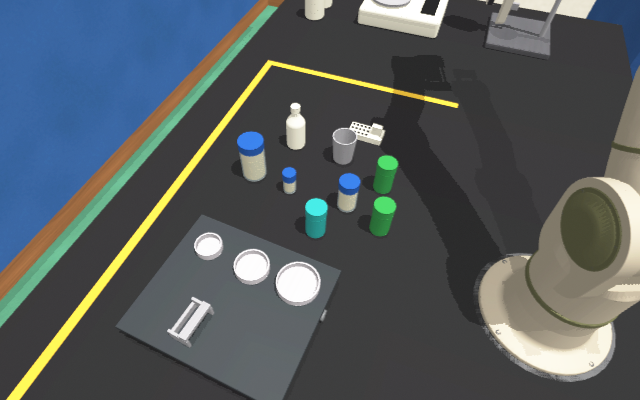

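View pics/top0.png

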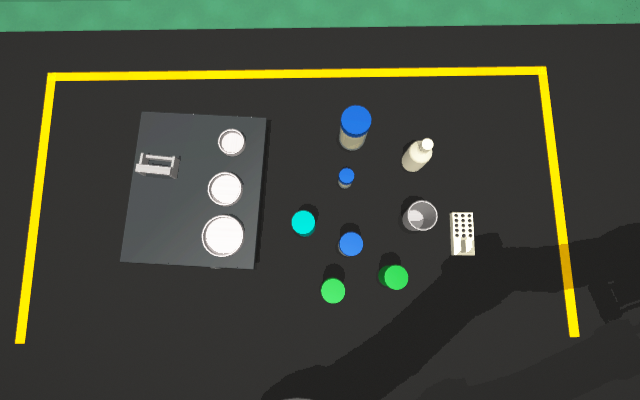

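```bash
cat > h.py <<'E'
import numpy as np, cv2
from station import monitor, optics, ticket, r
def cam(n):
    c=optics.calibration(n); f=200/np.tan(np.radians(c['vertical_fov']/2))
    K=np.array([[f,0,c['cx']],[0,f,c['cy']],[0,0,1]]); R=cv2.Rodrigues(c['rvec'])[0]
    return K,R,np.array(c['tvec'],float)
def px2w(n,u,v,z):
    K,R,t=cam(n); d=R.T@np.linalg.solve(K,[u,v,1]); o=-R.T@t
    return o+d*(z-o[2])/d[2]
def tri(uv1,uv2,n1='side',n2='top'):
    P=[K@np.c_[R,t] for K,R,t in (cam(n1),cam(n2))]
    X=cv2.triangulatePoints(P[0],P[1],np.array(uv1,float).reshape(2,1),np.array(uv2,float).reshape(2,1)); return (X[:3]/X[3]).ravel()
def proj(n,p):
    K,R,t=cam(n); q=K@(R@np.asarray(p,float)+t); return q[:2]/q[2]
def blob(im,lo,hi):
    hsv=cv2.cvtColor(im,cv2.COLOR_BGR2HSV); m=cv2.inRange(hsv,lo,hi)
    n,l,s,c=cv2.connectedComponentsWithStats(m); return [(s[i,4],c[i],s[i,:4],l==i) for i in range(1,n) if s[i,4]>30]
E
python3 - <<'E'
from h import *
np.set_printoptions(precision=4,suppress=True)
for n in ('side','top'):
    print(n,'campos',-cam(n)[1].T@cam(n)[2])
    optics.snapshot(n)
zs={'jar_large':0,'jar_medium':0,'jar_small':0,'holder_large':.05,'holder_medium':.05,'holder_small':.05,'cassette':0,'clamp':.05,'plastic_bottle':0,'beaker':0}
for q,z in zs.items():
    for n in ('top','side'):
        for d in optics.mark_of(n,q)[:3]:
            v,u=d['point']; print(q,n,round(d['score'],2),np.round([u,v],1),px2w(n,u,v,z))
E
```

```text
side campos [0.318  0.462  0.7484]
top campos [ 0.3948 -0.0537  0.7935]
jar_large top 0.58 [356. 136.] [ 0.6754 -0.1348  0.    ]
jar_large top 0.33 [346.1 180.4] [ 0.5734 -0.1101  0.    ]
jar_large side 0.74 [253.7 174.3] [ 0.6732 -0.1191  0.    ]
jar_medium top 0.9 [307. 225.] [ 0.4758 -0.0232  0.    ]
jar_medium top 0.8 [333.5 288.9] [ 0.3406 -0.078   0.    ]
jar_medium top 0.59 [387.6 275.3] [ 0.3672 -0.1927  0.    ]
jar_medium side 0.76 [376. 227.] [ 0.3517 -0.0754 -0.    ]
jar_medium side 0.69 [383.7 186.7] [ 0.3646 -0.1963  0.    ]
jar_medium side 0.65 [315.6 233.4] [ 0.4714 -0.0108  0.    ]
jar_small top 0.67 [353.3 135.4] [ 0.6769 -0.1288  0.    ]
jar_small top 0.56 [343.6 180.3] [ 0.5737 -0.1046 -0.    ]
jar_small side 0.73 [289.1 187.1] [ 0.5764 -0.1126  0.    ]
holder_large top 0.6 [223.8 236.5] [0.4496 0.1427 0.05  ]
holder_large side 0.62 [298.8 283.1] [0.4522 0.1372 0.05  ]
holder_medium top 0.55 [230.1 193.5] [0.5377 0.1326 0.05  ]
holder_medium side 0.69 [250.6 268.8] [0.5498 0.1425 0.05  ]
holder_small top 0.55 [234.3 140.9] [0.6504 0.127  0.05  ]
holder_small top 0.41 [353.  134.9] [ 0.6602 -0.1234  0.05  ]
holder_small side 0.8 [207.7 247.9] [0.65  0.131 0.05 ]
cassette top 0.68 [461.8 231.7] [ 0.4571 -0.3562  0.    ]
cassette side 0.89 [364.4 137.5] [ 0.455  -0.3452  0.    ]
clamp top 0.55 [159.5 183.3] [0.561  0.2792 0.05  ]
clamp side 0.93 [208.  331.7] [0.5653 0.28   0.05  ]
plastic_bottle top 0.87 [412.  160.1] [ 0.6177 -0.2578  0.    ]
plastic_bottle side 0.72 [292.8 144. ] [ 0.6236 -0.2528  0.    ]
plastic_bottle side 0.25 [298.2 284.5] [0.4618 0.1173 0.    ]
beaker top 0.59 [413.3 218.3] [ 0.4875 -0.2536  0.    ]
beaker side 0.75 [344.6 157.1] [ 0.4824 -0.2566 -0.    ]
```

```bash
python3 - <<'E'
import cv2
a=cv2.imread('pics/top0.png');b=cv2.imread('pics/side0.png')
cv2.imwrite('pics/topzoomL.png',cv2.resize(a[100:280,110:280],None,fx=4,fy=4,interpolation=cv2.INTER_CUBIC)[:600*2][:, :680][:720][:600])
cv2.imwrite('pics/topzoomR.png',cv2.resize(a[95:310,285:485],None,fx=2.7,fy=2.7,interpolation=cv2.INTER_CUBIC))
E
```

```text
(no output)
```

View pics/topzoomL.png

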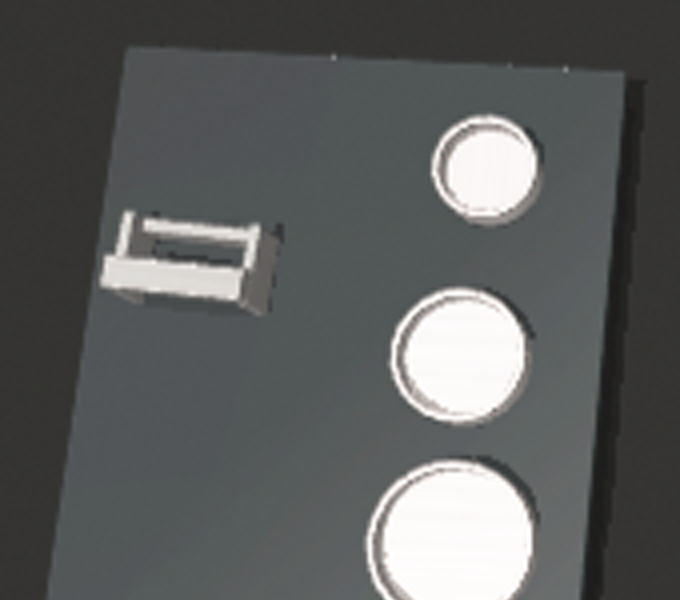

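View pics/topzoomR.png

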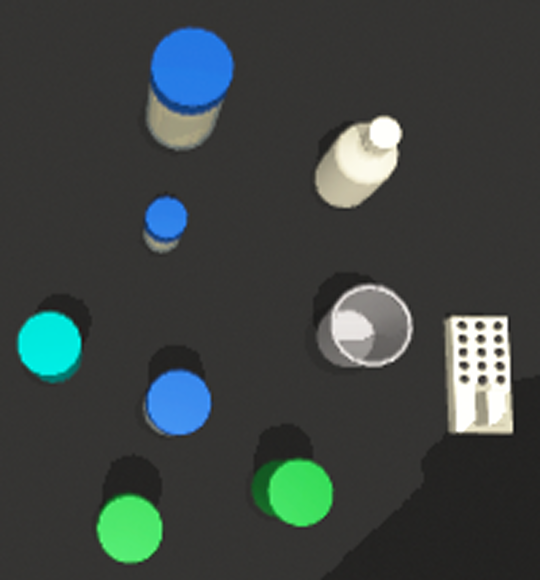

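```bash
cat >> h.py <<'E'
from scipy.optimize import minimize
S=4
def cyl(d,z0,z1,k=48):
    a=np.linspace(0,2*np.pi,k,endpoint=False); c=np.c_[np.cos(a),np.sin(a)]*d/2
    return np.r_[np.c_[c,np.full(k,z0)],np.c_[c,np.full(k,z1)]]
def box(x0,x1,y0,y1,z0,z1):
    return np.array([[x,y,z] for x in(x0,x1) for y in(y0,y1) for z in(z0,z1)],float)
def render(n,parts,p):
    x,y,yaw=p; c,s=np.cos(yaw),np.sin(yaw); K,R,t=cam(n); m=np.zeros((400*S,640*S),np.uint8)
    for q in parts:
        w=q.copy(); w[:,0]=x+c*q[:,0]-s*q[:,1]; w[:,1]=y+s*q[:,0]+c*q[:,1]
        uv=(K@(R@w.T+t[:,None])); uv=(uv[:2]/uv[2]).T
        h=cv2.convexHull(((uv+.5)*S*16).astype(np.int32)); cv2.fillConvexPoly(m,h,255,shift=4)
    return cv2.resize(m,(640,400),interpolation=cv2.INTER_AREA)/255.
def fit(masks,parts,p0,yaw=False):
    def cost(q):
        p=(q[0],q[1],q[2]*.2 if yaw else 0); return sum(np.abs(render(n,parts,p)-m).sum()/max(m.sum(),1) for n,m in masks.items())
    q0=[p0[0],p0[1]]+([p0[2]/.2] if yaw else [])
    sx=np.array([q0]+[[q0[j]+(.01 if j<2 else .3)*(i==j) for j in range(len(q0))] for i in range(len(q0))])
    r_=minimize(cost,q0,method='Nelder-Mead',options=dict(initial_simplex=sx,xatol=1e-4,fatol=1e-4))
    o=r_.x.copy(); 
    if yaw:o[2]*=.2
    return o,r_.fun/len(masks)
E
cat > m1.py <<'E'
from h import *
np.set_printoptions(precision=4,suppress=True)
im={n:cv2.imread(f'pics/{n}0.png') for n in('top','side')}
def near(n,lo,hi,p):
    u=proj(n,p); b=blob(im[n],lo,hi); return min(b,key=lambda t:np.hypot(*(t[1]-u)))[3].astype(float)
bl=((100,120,40),(130,255,255))
for q,p,d,h in (('L',(.675,-.127),.06,.11),('M',(.43,-.12),.046,.086),('S',(.575,-.11),.032,.062)):
    ms={n:near(n,*bl,(*p,h-.011)) for n in im}
    if q=='M':
        print([ (b[0],b[1]) for b in blob(im['top'],*bl)],[ (b[0],b[1]) for b in blob(im['side'],*bl)])
    for k in (['top'],['side'],['top','side']):
        print(q,k,*fit({n:ms[n] for n in k},[cyl(d,h-.022,h)],p),[ms[n].sum() for n in k])
for n in im: optics.snapshot(n)
for q,p,d in (('holder_large',(.45,.14),.082),('holder_medium',(.545,.137),.068),('holder_small',(.65,.13),.054)):
    ms={n:optics.regions_of(n,q)[0]['mask'].astype(float) for n in im}
    for k in (['top'],['side'],['top','side']):
        print(q,k,*fit({n:ms[n] for n in k},[cyl(d,.05,.068)],p))
for q,p,parts in (('cassette',(.455,-.35,0),[box(-.045,.045,-.022,.022,0,.018),box(-.04,-.014,-.007,.007,.018,.044)]),
  ('beaker',(.485,-.255,0),[cyl(.06,0,.075)])):
    ms={n:optics.regions_of(n,q)[0]['mask'].astype(float) for n in im}
    for k in (['top'],['side'],['top','side']):
        print(q,k,*fit({n:ms[n] for n in k},parts,p,q=='cassette'))
E
python3 m1.py
```

```text
L ['top'] [ 0.6726 -0.1243] 0.04306354120595607 [np.float64(798.0)]
L ['side'] [ 0.6749 -0.1259] 0.047284525320919736 [np.float64(556.0)]
L ['top', 'side'] [ 0.6736 -0.1247] 0.06678284086574172 [np.float64(798.0), np.float64(556.0)]
[(np.int32(798), array([355.4637, 120.5175])), (np.int32(225), array([345.9244, 175.5556])), (np.int32(481), array([350.632 , 243.3992]))] [(np.int32(35264), array([85.7408, 90.3677])), (np.int32(1752), array([621.9486,  23.5091])), (np.int32(556), array([250.2428, 143.1421])), (np.int32(197), array([288.6041, 174.5635])), (np.int32(399), array([348.9098, 183.3759]))]
M ['top'] [ 0.4315 -0.1098] 0.04268884268884268 [np.float64(481.0)]
M ['side'] [ 0.4334 -0.1124] 0.061310138090323846 [np.float64(399.0)]
M ['top', 'side'] [ 0.4323 -0.1105] 0.08284990328333981 [np.float64(481.0), np.float64(399.0)]
S ['top'] [ 0.572 -0.106] 0.06403485838779957 [np.float64(225.0)]
S ['side'] [ 0.5747 -0.1076] 0.07685876381009256 [np.float64(197.0)]
S ['top', 'side'] [ 0.5732 -0.1065] 0.11016829788881148 [np.float64(225.0), np.float64(197.0)]
holder_large ['top'] [ 1.1413 -0.
[... 159 characters left out ...]
448 0.1412] 0.04839809990164689
holder_medium ['side'] [0.5492 0.1406] 0.09588880819817637
holder_medium ['top', 'side'] [0.5461 0.1415] 0.09316956778626968
holder_small ['top'] [0.6439 0.1301] 0.0334683381549341
holder_small ['side'] [0.6477 0.1312] 0.11004901960784315
holder_small ['top', 'side'] [0.6452 0.1305] 0.11162339171379673
cassette ['top'] [ 0.452  -0.3515 -0.0162] 0.04767512610649866
cassette ['side'] [ 0.456  -0.3533  0.003 ] 0.2304249008051157
cassette ['top', 'side'] [ 0.4526 -0.3521 -0.0276] 0.15923353917498534
beaker ['top'] [ 0.4853 -0.2532] 0.20551035591715267
beaker ['side'] [ 0.4906 -0.259 ] 0.18436751929852874
beaker ['top', 'side'] [ 0.4887 -0.2578] 0.21216237183682776
```

```bash
cat > m2.py <<'E'
from h import *
np.set_printoptions(precision=4,suppress=True)
im={n:optics.snapshot(n) for n in('top','side')}
for q,p,d in (('holder_large',(.45,.14,0),.082),('holder_medium',(.545,.137),.068),('holder_small',(.65,.13),.054)):
  for n in im:
    u=proj(n,(p[0],p[1],.055)); v=cv2.cvtColor(im[n],cv2.COLOR_BGR2HSV)[...,2]; m=(v>170).astype(np.uint8)
    nn,l=cv2.connectedComponents(m); k=l[int(u[1]),int(u[0])]; mm=(l==k).astype(np.uint8)
    h=cv2.convexHull(np.argwhere(mm)[:,::-1].astype(np.int32)); e=np.zeros((400,640),np.uint8); cv2.fillConvexPoly(e,h,1)
    print(q,n,mm.sum(),e.sum(),*fit({n:e.astype(float)},[cyl(d,.05,.068)],p),*fit({n:e.astype(float)},[cyl(d,.068,.068)],p))
# clamp
z=.05
bar=box(.012,.028,-.034,.034,z+.026,z+.036); w1=box(.012,.053,-.034,-.030,z,z+.036); w2=box(.012,.053,.030,.034,z,z+.036); st=box(.047,.053,-.03,.03,z,z+.016)
for n in im:
    for d in optics.regions_of(n,'clamp')[:1]:
        m=d['mask']; print(n,d['score'],d['bbox'],m.sum()); o=fit({n:m.astype(float)},[bar,w1,w2,st],(.565,.28,-.1),True); print(o)
        k=im[n].copy(); l,t,rr,b=[int(x) for x in d['bbox']]
        r_=render(n,[bar,w1,w2,st],o[0]); c=cv2.findContours((r_>.5).astype(np.uint8),cv2.RETR_LIST,cv2.CHAIN_APPROX_NONE)[0]; cv2.drawContours(k,c,-1,(0,0,255),1)
        cv2.imwrite(f'pics/clamp_{n}.png',np.hstack([cv2.resize(a[t-15:t+55,l-15:l+65],None,fx=5,fy=5,interpolation=0) for a in(im[n],k)]))
for a,b in (((141,112),(121,262)),((267,118),(253,268))):
    A,B=px2w('top',*a,.05),px2w('top',*b,.05); print(A,B,np.arctan2((A-B)[1],(A-B)[0]))
E
python3 m2.py
```

```text
holder_large top 1291 1383 [0.4511 0.1432] 0.05501821842258234 [0.4508 0.142 ] 0.02347270072164802
holder_large side 1468 1550 [0.453  0.1407] 0.051744465528146745 [0.452  0.1429] 0.07585325743200506
holder_medium top 828 896 [0.5471 0.1426] 0.08599439775910366 [0.5453 0.1408] 0.034865196078431374
holder_medium side 966 1015 [0.5486 0.1398] 0.06308895972181976 [0.5467 0.1418] 0.10559258186033034
holder_small top 473 527 [0.646  0.1322] 0.15466011831677645 [0.6441 0.1305] 0.03507087844625516
holder_small side 574 614 [0.648  0.1293] 0.08077537203806603 [0.6457 0.1313] 0.15988375806348595
side 0.86 [167.4, 296.4, 214.6, 348.3] 1009
(array([ 0.5662,  0.2817, -0.1004]), np.float64(0.11644998931187936))
[0.7175 0.3283 0.05  ] [0.4014 0.3463 0.05  ] -0.05692837804327398
[0.7003 0.0586 0.05  ] [0.3864 0.0827 0.05  ] -0.07653424773506637
```

```bash
cat > m3.py <<'E'
from h import *
np.set_printoptions(precision=4,suppress=True)
im={n:cv2.imread(f'pics/{n}0.png') for n in('top','side')}
z=.05
bar=box(.012,.028,-.034,.034,z+.026,z+.036); w1=box(.012,.053,-.034,-.030,z,z+.036); w2=box(.012,.053,.030,.034,z,z+.036); st=box(.047,.053,-.03,.03,z,z+.016)
for i,p in enumerate([(.565,.281,-.066)]):
  out=[]
  for n,(l,t) in (('top',(120,140)),('side',(155,285))):
    k=cv2.resize(im[n][t:t+70,l:l+78],None,fx=5,fy=5,interpolation=cv2.INTER_CUBIC)
    c,s=np.cos(p[2]),np.sin(p[2])
    for q in (bar,w1,w2,st):
        w=np.array([[p[0]+c*a-s*b,p[1]+s*a+c*b,e] for a,b,e in q]); uv=((np.array([proj(n,x) for x in w])+.5-[l,t])*5).astype(int)
        for a in range(8):
            for b in (a^1,a^2,a^4):
                if b>a: cv2.line(k,tuple(uv[a]),tuple(uv[b]),(0,0,255),1)
    out.append(k)
  cv2.imwrite(f'pics/cl{i}.png',np.hstack(out))
E
python3 m3.py
```

```text
(no output)
```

View pics/cl0.png

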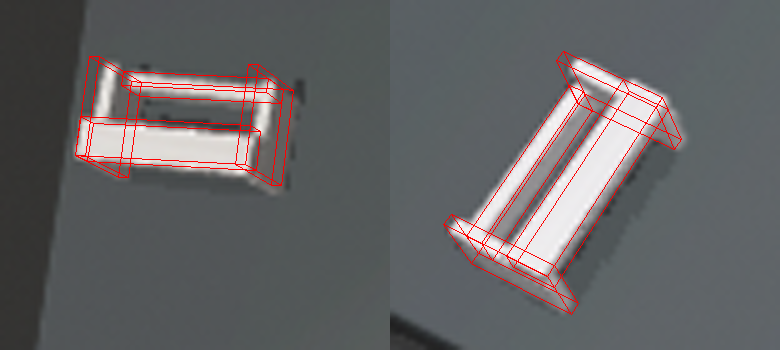

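```bash
cat >> h.py <<'E'
from scipy.spatial.transform import Rotation as Ro
np.set_printoptions(precision=4,suppress=True)
def st():
    o=monitor.observe(); return o,np.array(o['tcp_pos']),Ro.from_euler('xyz',o['ee_rot'],degrees=True)
def delta(pos,jaw=90,pos_only=False):
    """target TCP pos world, jaw axis heading deg -> tool-frame shift and rotvec deg"""
    o,p,R=st(); a=np.radians(jaw); best=None
    for s in (1,-1):
        z=s*np.array([np.cos(a),np.sin(a),0]); x=np.array([0,0,-1.]); T=Ro.from_matrix(np.c_[x,np.cross(z,x),z])
        rv=(R.inv()*T).as_rotvec(degrees=True)
        print('t',round(o['clock'],2),'shift',R.inv().apply(np.array(pos)-p),'turn',rv,'q7',round(o['qpos'][6],1),'q1',round(o['qpos'][0],1),'tcp',p)
E
python3 - <<'E'
from h import *
o,p,R=st(); print(R.as_matrix())
delta((.674,-.125,.25))
E
```

```text
[[-0.0001  0.9499  0.3125]
 [ 0.      0.3125 -0.9499]
 [-1.     -0.0001 -0.    ]]
t 2.0 shift [-0.0314  0.6012 -0.3956] turn [-161.7872   -0.0074   -0.0015] q7 -4.6 q1 67.4 tcp [ 0.2265 -0.6887  0.2186]
t 2.0 shift [-0.0314  0.6012 -0.3956] turn [18.2128 -0.001   0.0052] q7 -4.6 q1 67.4 tcp [ 0.2265 -0.6887  0.2186]
```

>>> move_arm:
  increments:
    - [-0.002, 0.012, -0.008, 0.3, 0, 0, 1]
    - [-0.004, 0.036, -0.024, 1, 0, 0, 1]
    - [-0.006, 0.066, -0.044, 2, 0, 0, 1]
    - [-0.008, 0.099, -0.065, 3, 0, 0, 1]
    - [-0.01, 0.132, -0.087, 4, 0, 0, 1]
    - [-0.012, 0.165, -0.109, 5, 0, 0, 1]
    - [-0.014, 0.198, -0.13, 6, 0, 0, 1]
    - [-0.016, 0.231, -0.152, 7, 0, 0, 1]
    - [-0.018, 0.264, -0.174, 8, 0, 0, 1]
    - [-0.02, 0.297, -0.195, 9, 0, 0, 1]
    - [-0.022, 0.33, -0.217, 10, 0, 0, 1]
    - [-0.023, 0.363, -0.239, 11, 0, 0, 1]
    - [-0.024, 0.396, -0.261, 12, 0, 0, 1]
    - [-0.025, 0.429, -0.282, 13, 0, 0, 1]
    - [-0.026, 0.462, -0.304, 14, 0, 0, 1]
    - [-0.028, 0.495, -0.326, 15, 0, 0, 1]
    - [-0.029, 0.528, -0.347, 16, 0, 0, 1]
    - [-0.03, 0.561, -0.369, 17, 0, 0, 1]
    - [-0.031, 0.585, -0.385, 17.7, 0, 0, 1]
    - [-0.031, 0.601, -0.396, 18.2, 0, 0, 1]
  newtons: 15

```text
clock: 4.0
tcp_pos: [0.6749, -0.1205, 0.2498]
ee_rot: [155.5, 89.9, 65.7]
force: [-0.3, 0.2, -0.2]
grip_width: 0.0931
```

```bash
python3 - <<'E'
from h import *
delta((.674,-.125,.15)); print(st()[2].as_matrix(), st()[0]['force'])
for n in('top','side'): cv2.imwrite(f'pics/{n}1.png',optics.snapshot(n))
E
```

```text
t 4.0 shift [ 0.0998 -0.0009  0.0046] turn [-179.836     0.0529   -0.1166] q7 -83.1 q1 4.1 tcp [ 0.6749 -0.1205  0.2498]
t 4.0 shift [ 0.0998 -0.0009  0.0046] turn [ 0.164  -0.0743 -0.0337] q7 -83.1 q1 4.1 tcp [ 0.6749 -0.1205  0.2498]
[[ 0.0006  1.      0.0029]
 [ 0.0013  0.0029 -1.    ]
 [-1.      0.0006 -0.0013]] [-0.3465  0.2131 -0.162 ]
```

```bash
python3 - <<'E'
import cv2,numpy as np
a=cv2.imread('pics/top1.png')[60:260,240:480];b=cv2.imread('pics/side1.png')[40:240,160:400]
cv2.imwrite('pics/c1.png',cv2.resize(np.hstack([a,b]),None,fx=1.65,fy=1.65,interpolation=2))
E
```

```text
(no output)
```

View pics/c1.png

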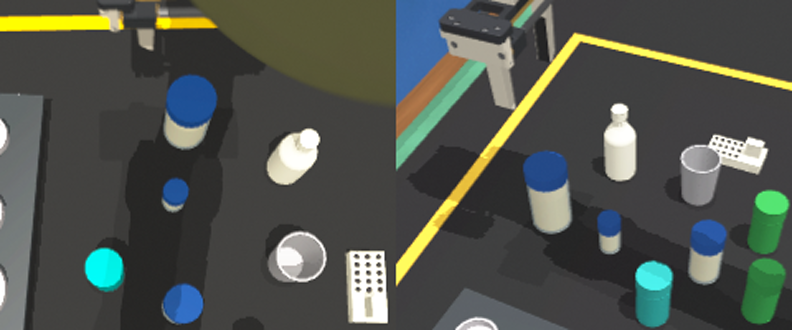

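>>> move_arm:
  increments:
    - [0.01, -0.001, 0.005, 0, 0, 0, 1]
    - [0.03, -0.001, 0.005, 0, 0, 0, 1]
    - [0.055, -0.001, 0.005, 0, 0, 0, 1]
    - [0.08, -0.001, 0.005, 0, 0, 0, 1]
    - [0.105, -0.001, 0.005, 0, 0, 0, 1]
    - [0.13, -0.001, 0.005, 0, 0, 0, 1]
    - [0.15, -0.001, 0.005, 0, 0, 0, 1]
    - [0.163, -0.001, 0.005, 0, 0, 0, 1]
    - [0.168, -0.001, 0.005, 0, 0, 0, 1]
    - [0.168, -0.001, 0.005, 0, 0, 0, 1]
    - [0.168, -0.001, 0.005, 0, 0, 0, 1]

```text
clock: 5.2
tcp_pos: [0.6745, -0.1249, 0.0822]
ee_rot: [136.1, 89.9, 46.4]
force: [0.0, -0.0, 0.7]
grip_width: 0.0932
```

```bash
python3 - <<'E'
from h import *
o,p,R=st(); print(p,o['force'])
for n in('top','side'): cv2.imwrite(f'pics/{n}2.png',optics.snapshot(n))
a=cv2.imread('pics/top2.png')[60:260,240:480];b=cv2.imread('pics/side2.png')[40:240,160:400]
cv2.imwrite('pics/c2.png',cv2.resize(np.hstack([a,b]),None,fx=1.65,fy=1.65,interpolation=2))
E
```

```text
[ 0.6745 -0.1249  0.0822] [ 0.0296 -0.0484  0.7305]
```

View pics/c2.png

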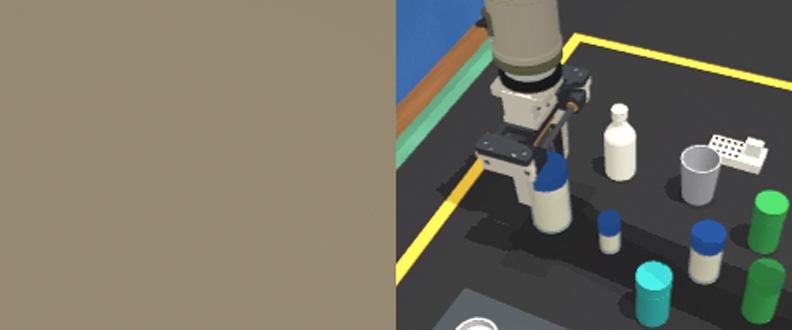

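Side view shows the finger beside the large cap (crop ~545,170), bottle and others untouched. The top view is blocked by the arm. Closing.

>>> move_arm:
  increments:
    - [0, 0, 0, 0, 0, 0, 0.5]
    - [0, 0, 0, 0, 0, 0, 0.5]
    - [0, 0, 0, 0, 0, 0, 0.5]
    - [0, 0, 0, 0, 0, 0, 0.5]
    - [0, 0, 0, 0, 0, 0, 0.5]
    - [0, 0, 0, 0, 0, 0, 0.5]
    - [0, 0, 0, 0, 0, 0, 0.5]
  newtons: 25

```text
clock: 6.0
tcp_pos: [0.6747, -0.1246, 0.0826]
ee_rot: [128.9, 89.8, 39.2]
force: [-0.6, 0.6, 0.9]
grip_width: 0.0594
```

>>> move_arm:
  increments:
    - [-0.005, 0, 0, 0, 0, 0, 0.4]
    - [-0.015, 0, 0, 0, 0, 0, 0.4]
    - [-0.03, 0, 0, 0, 0, 0, 0.4]
    - [-0.05, 0, 0, 0, 0, 0, 0.4]
    - [-0.07, 0, 0, 0, 0, 0, 0.4]
    - [-0.09, 0, 0, 0, 0, 0, 0.4]
    - [-0.105, 0, 0, 0, 0, 0, 0.4]
    - [-0.115, 0, 0, 0, 0, 0, 0.4]
    - [-0.115, 0, 0, 0, 0, 0, 0.4]
    - [-0.115, 0, 0, 0, 0, 0, 0.4]

```text
clock: 7.0
tcp_pos: [0.6741, -0.1247, 0.1972]
ee_rot: [139.3, 89.9, 49.6]
force: [-0.6, 0.1, -5.1]
grip_width: 0.0592
```

```bash
python3 - <<'E'
from h import *
delta((.452,.142,.2)); print(st()[0]['force'],st()[0]['grip_width'])
E
```

```text
t 7.0 shift [-0.0027 -0.2206 -0.2679] turn [-179.6925    0.1436   -0.1677] q7 -82.6 q1 4.6 tcp [ 0.6741 -0.1247  0.1972]
t 7.0 shift [-0.0027 -0.2206 -0.2679] turn [ 0.3074 -0.107  -0.0916] q7 -82.6 q1 4.6 tcp [ 0.6741 -0.1247  0.1972]
[-0.6219  0.148  -5.0814] 0.05919663362460267
```

>>> move_arm:
  increments:
    - [0, -0.005, -0.006, 0, 0, 0, 0.4]
    - [0, -0.015, -0.018, 0, 0, 0, 0.4]
    - [0, -0.03, -0.036, 0, 0, 0, 0.4]
    - [0, -0.047, -0.057, 0, 0, 0, 0.4]
    - [0, -0.064, -0.078, 0, 0, 0, 0.4]
    - [0, -0.082, -0.1, 0, 0, 0, 0.4]
    - [0, -0.1, -0.121, 0, 0, 0, 0.4]
    - [0, -0.118, -0.143, 0, 0, 0, 0.4]
    - [0, -0.135, -0.164, 0, 0, 0, 0.4]
    - [0, -0.153, -0.186, 0, 0, 0, 0.4]
    - [0, -0.17, -0.207, 0, 0, 0, 0.4]
    - [0, -0.187, -0.227, 0, 0, 0, 0.4]
    - [0, -0.202, -0.245, 0, 0, 0, 0.4]
    - [0, -0.213, -0.259, 0, 0, 0, 0.4]
    - [0, -0.22, -0.267, 0, 0, 0, 0.4]
    - [0, -0.221, -0.268, 0.3, 0, 0, 0.4]
    - [0, -0.221, -0.268, 0.3, 0, 0, 0.4]
    - [0, -0.221, -0.268, 0.3, 0, 0, 0.4]

```text
clock: 8.8
tcp_pos: [0.4521, 0.1415, 0.1973]
ee_rot: [130.1, 89.9, 40.1]
force: [0.1, 0.3, -4.9]
grip_width: 0.0592
```

```bash
python3 - <<'E'
from h import *
delta((.452,.142,.1405)); print(st()[0]['force'],st()[0]['grip_width'])
for n in('top','side'): cv2.imwrite(f'pics/{n}3.png',optics.snapshot(n))
a=cv2.imread('pics/top3.png')[100:300,110:350];b=cv2.imread('pics/side3.png')[150:350,160:400]
cv2.imwrite('pics/c3.png',cv2.resize(np.hstack([a,b]),None,fx=1.65,fy=1.65,interpolation=2))
E
```

```text
t 8.8 shift [ 0.0568 -0.0002 -0.0004] turn [179.9512  -0.1798   0.1514] q7 -113.8 q1 -24.7 tcp [0.4521 0.1415 0.1973]
t 8.8 shift [ 0.0568 -0.0002 -0.0004] turn [-0.0486 -0.0964 -0.1145] q7 -113.8 q1 -24.7 tcp [0.4521 0.1415 0.1973]
[ 0.1238  0.3259 -4.9382] 0.059247194831449045
```

View pics/c3.png

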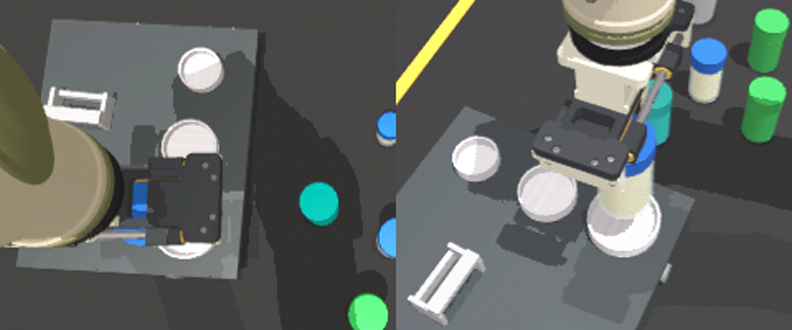

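>>> move_arm:
  increments:
    - [0.005, 0, 0, 0, 0, 0, 0.4]
    - [0.015, 0, 0, 0, 0, 0, 0.4]
    - [0.028, 0, 0, 0, 0, 0, 0.4]
    - [0.038, 0, 0, 0, 0, 0, 0.4]
    - [0.046, 0, 0, 0, 0, 0, 0.4]
    - [0.051, 0, 0, 0, 0, 0, 0.4]
    - [0.054, 0, 0, 0, 0, 0, 0.4]
    - [0.056, 0, 0, 0, 0, 0, 0.4]
    - [0.058, 0, 0, 0, 0, 0, 0.4]
    - [0.06, 0, 0, 0, 0, 0, 0.4]
    - [0.06, 0, 0, 0, 0, 0, 0.4]

```text
clock: 10.0
tcp_pos: [0.4523, 0.1415, 0.1373]
ee_rot: [132.8, 89.9, 42.7]
force: [0.4, -0.9, -4.7]
grip_width: 0.0595
```

```bash
python3 - <<'E'
from h import *
print(st()[1],st()[0]['force'])
cv2.imwrite('pics/s4.png',cv2.resize(optics.snapshot('side')[150:350,160:460],None,fx=2.5,fy=2.5,interpolation=2))
E
```

```text
[0.4523 0.1415 0.1373] [ 0.3762 -0.881  -4.6641]
```

View pics/s4.png

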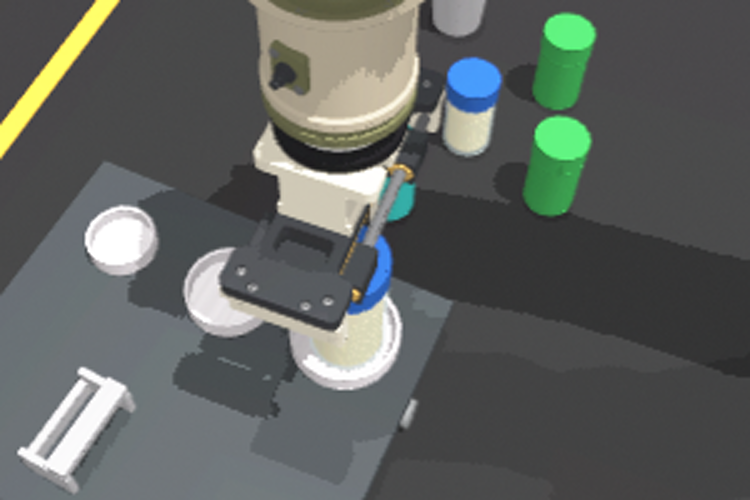

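Still hanging just above the floor; lower a few more mm slowly.

>>> move_arm:
  increments:
    - [0.0005, 0, 0, 0, 0, 0, 0.4]
    - [0.001, 0, 0, 0, 0, 0, 0.4]
    - [0.0015, 0, 0, 0, 0, 0, 0.4]
    - [0.0015, 0, 0, 0, 0, 0, 0.4]

```text
clock: 10.45
tcp_pos: [0.4525, 0.1416, 0.1364]
ee_rot: [127.6, 89.8, 37.6]
force: [-1.6, 0.1, 5.0]
grip_width: 0.0596
```

>>> move_arm:
  increments:
    - [0, 0, 0, 0, 0, 0, 0.7]
    - [0, 0, 0, 0, 0, 0, 0.8]
    - [0, 0, 0, 0, 0, 0, 0.95]
    - [0, 0, 0, 0, 0, 0, 0.95]
    - [0, 0, 0, 0, 0, 0, 0.95]
    - [-0.01, 0, 0, 0, 0, 0, 0.95]
    - [-0.03, 0, 0, 0, 0, 0, 0.95]
    - [-0.055, 0, 0, 0, 0, 0, 0.95]
    - [-0.08, 0, 0, 0, 0, 0, 0.95]
    - [-0.1, 0, 0, 0, 0, 0, 0.95]
    - [-0.105, 0, 0, 0, 0, 0, 0.95]
    - [-0.105, 0, 0, 0, 0, 0, 0.95]

```text
clock: 11.65
tcp_pos: [0.4525, 0.1415, 0.2422]
ee_rot: [122.4, 89.7, 32.3]
force: [-0.1, 0.3, -0.1]
grip_width: 0.088
```

```bash
python3 - <<'E'
from h import *
delta((.432,-.111,.2)); print(st()[0]['force'],st()[0]['grip_width'])
for n in('top','side'): cv2.imwrite(f'pics/{n}5.png',optics.snapshot(n))
a=cv2.imread('pics/top5.png')[100:300,110:350];b=cv2.imread('pics/side5.png')[150:350,160:400]
cv2.imwrite('pics/c5.png',cv2.resize(np.hstack([a,b]),None,fx=1.65,fy=1.65,interpolation=2))
E
```

```text
t 11.65 shift [ 0.0414 -0.0204  0.2526] turn [179.9287  -0.3972   0.2514] q7 -113.8 q1 -24.9 tcp [0.4525 0.1415 0.2422]
t 11.65 shift [ 0.0414 -0.0204  0.2526] turn [-0.0706 -0.1601 -0.253 ] q7 -113.8 q1 -24.9 tcp [0.4525 0.1415 0.2422]
[-0.1278  0.2596 -0.1252] 0.08798507495781957
```

View pics/c5.png

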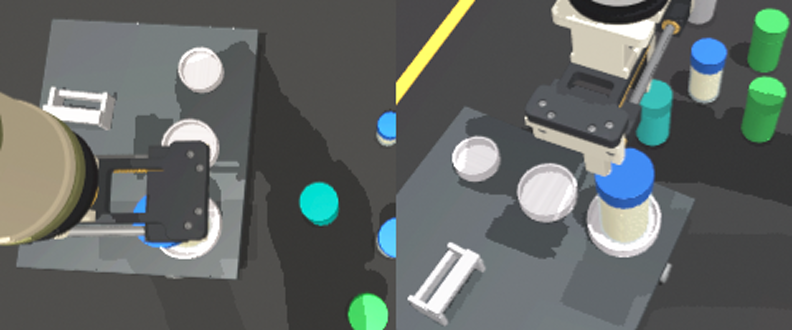

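>>> move_arm:
  increments:
    - [0, -0.001, 0.01, 0, 0, 0, 0.8]
    - [0, -0.002, 0.03, 0, 0, 0, 0.8]
    - [0, -0.004, 0.055, 0, 0, 0, 0.8]
    - [0.002, -0.006, 0.08, 0, 0, 0, 0.8]
    - [0.005, -0.009, 0.105, 0, 0, 0, 0.8]
    - [0.01, -0.011, 0.13, 0, 0, 0, 0.8]
    - [0.015, -0.013, 0.155, 0, 0, 0, 0.8]
    - [0.02, -0.015, 0.18, 0, 0, 0, 0.8]
    - [0.025, -0.017, 0.205, 0, 0, 0, 0.8]
    - [0.03, -0.018, 0.225, 0, 0, 0, 0.8]
    - [0.036, -0.019, 0.242, 0, 0, 0, 0.8]
    - [0.041, -0.02, 0.252, 0, 0, 0, 0.8]
    - [0.041, -0.02, 0.253, 0, -0.1, -0.2, 0.8]
    - [0.041, -0.02, 0.253, 0, -0.1, -0.2, 0.8]

```text
clock: 13.15
tcp_pos: [0.4314, -0.1114, 0.199]
ee_rot: [-92.6, 89.8, 177.4]
force: [0.3, 0.8, 0.0]
grip_width: 0.0742
```

```bash
python3 - <<'E'
from h import *
delta((.432,-.111,.057)); print(st()[0]['force'],st()[0]['grip_width'])
im={n:optics.snapshot(n) for n in('top','side')}
bl=((100,120,40),(130,255,255))
for n in im:
    cv2.imwrite(f'pics/{n}6.png',im[n])
    b=blob(im[n],*bl); 
    for p,d,z1 in (((.452,.142),.06,.164),((.432,-.111),.046,.086)):
        u=proj(n,(*p,z1-.01)); c=min(b,key=lambda t:np.hypot(*(t[1]-u))); m=c[3].astype(float); print(n,u,c[1],c[0],*fit({n:m},[cyl(d,z1-.022,z1)],p))
E
```

```text
t 13.15 shift [ 0.142   0.0009 -0.0004] turn [179.9208   0.2408   0.011 ] q7 -79.6 q1 2.8 tcp [ 0.4314 -0.1114  0.199 ]
t 13.15 shift [ 0.142   0.0009 -0.0004] turn [-0.079  -0.007   0.1534] q7 -79.6 q1 2.8 tcp [ 0.4314 -0.1114  0.199 ]
[0.3437 0.844  0.03  ] 0.07420865460412532
top [208.61  230.892] [208.2582 232.4364] 1038 [0.4496 0.1422] 0.048970493785182666
top [350.9089 243.0054] [208.2582 232.4364] 1038 [ 0.4566 -0.0521] 1.4505043635951491
side [297.3667 257.058 ] [297.9909 256.9616] 1093 [0.4514 0.1405] 0.041910195002063035
side [349.2866 183.5456] [348.7662 183.5922] 385 [ 0.4336 -0.1115] 0.08369747899159663
```

View pics/side6.png

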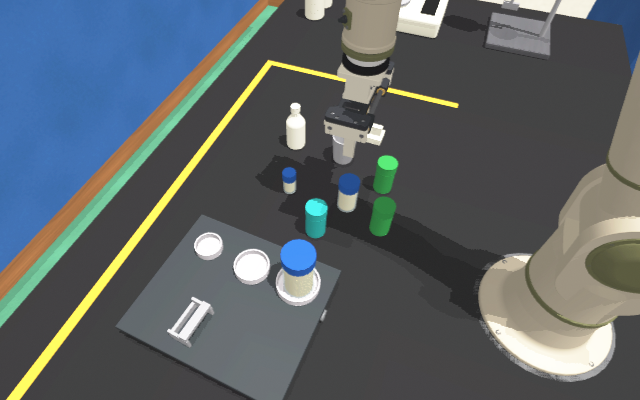

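>>> move_arm:
  increments:
    - [0.008, 0.001, 0, 0, 0, 0, 0.8]
    - [0.025, 0.001, 0, 0, 0, 0, 0.8]
    - [0.045, 0.001, 0, 0, 0, 0, 0.8]
    - [0.065, 0.001, 0, 0, 0, 0, 0.8]
    - [0.085, 0.001, 0, 0, 0, 0, 0.8]
    - [0.105, 0.001, 0, 0, 0, 0, 0.8]
    - [0.122, 0.001, 0, 0, 0, 0, 0.8]
    - [0.135, 0.001, 0, 0, 0, 0, 0.8]
    - [0.141, 0.001, 0, 0, 0, 0, 0.8]
    - [0.142, 0.001, 0, 0, 0, 0, 0.8]
    - [0.142, 0.001, 0, 0, 0, 0, 0.4]
    - [0.142, 0.001, 0, 0, 0, 0, 0.4]
    - [0.142, 0.001, 0, 0, 0, 0, 0.4]
    - [0.142, 0.001, 0, 0, 0, 0, 0.3]
    - [0.142, 0.001, 0, 0, 0, 0, 0.3]
    - [0.142, 0.001, 0, 0, 0, 0, 0.3]

```text
clock: 14.85
tcp_pos: [0.4328, -0.1108, 0.0577]
ee_rot: [-103.4, 90.0, 166.6]
force: [0.1, 0.0, 5.8]
grip_width: 0.0456
```

>>> move_arm:
  increments:
    - [-0.003, 0, 0, 0, 0, 0, 0.3]
    - [-0.012, 0, 0, 0, 0, 0, 0.3]
    - [-0.03, 0, 0, 0, 0, 0, 0.3]
    - [-0.05, 0, 0, 0, 0, 0, 0.3]
    - [-0.07, 0, 0, 0, 0, 0, 0.3]
    - [-0.09, 0, 0, 0, 0, 0, 0.3]
    - [-0.108, 0, 0, 0, 0, 0, 0.3]
    - [-0.118, 0, 0, 0, 0, 0, 0.3]
    - [-0.122, 0, 0, 0, 0, 0, 0.3]
    - [-0.122, 0, 0, 0, 0, 0, 0.3]

```text
clock: 15.85
tcp_pos: [0.4329, -0.1108, 0.1799]
ee_rot: [-123.4, 90.0, 146.6]
force: [0.1, 0.1, -2.5]
grip_width: 0.0456
```

```bash
python3 - <<'E'
from h import *
delta((.547,.1415,.178)); print(st()[0]['force'],st()[0]['grip_width'])
im={n:optics.snapshot(n) for n in('top','side')}
cv2.imwrite('pics/side7.png',im['side'])
E
```

```text
t 15.85 shift [ 0.002   0.1141 -0.2523] turn [-179.9961   -0.0233   -0.0153] q7 -79.1 q1 2.9 tcp [ 0.4329 -0.1108  0.1799]
t 15.85 shift [ 0.002   0.1141 -0.2523] turn [ 0.0039 -0.0098  0.0148] q7 -79.1 q1 2.9 tcp [ 0.4329 -0.1108  0.1799]
[ 0.12    0.1075 -2.4826] 0.04556686140747386
```

View pics/side7.png

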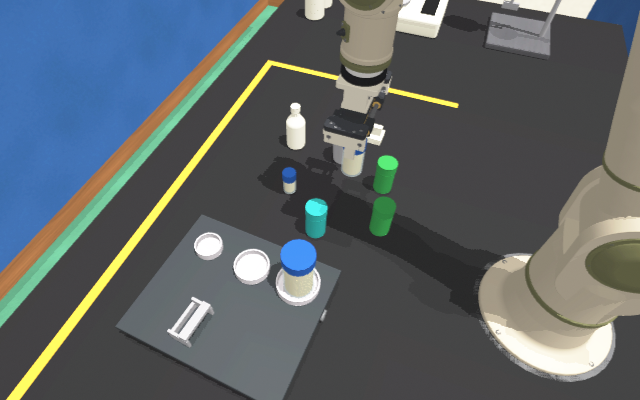

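>>> move_arm:
  increments:
    - [0, 0.005, -0.006, 0, 0, 0, 0.3]
    - [0, 0.015, -0.018, 0, 0, 0, 0.3]
    - [0, 0.03, -0.036, 0, 0, 0, 0.3]
    - [0, 0.046, -0.056, 0, 0, 0, 0.3]
    - [0, 0.062, -0.077, 0, 0, 0, 0.3]
    - [0, 0.078, -0.099, 0, 0, 0, 0.3]
    - [0, 0.092, -0.12, 0, 0, 0, 0.3]
    - [0, 0.103, -0.142, 0, 0, 0, 0.3]
    - [0, 0.11, -0.164, 0, 0, 0, 0.3]
    - [0, 0.114, -0.187, 0, 0, 0, 0.3]
    - [0, 0.114, -0.21, 0, 0, 0, 0.3]
    - [0, 0.114, -0.23, 0, 0, 0, 0.3]
    - [0, 0.114, -0.244, 0, 0, 0, 0.3]
    - [0, 0.114, -0.252, 0, 0, 0, 0.3]
    - [0, 0.114, -0.252, 0, 0, 0, 0.3]
    - [0, 0.114, -0.252, 0, 0, 0, 0.3]

```text
clock: 17.55
tcp_pos: [0.5465, 0.1406, 0.1789]
ee_rot: [-82.9, 89.9, -172.9]
force: [0.4, -0.4, -2.2]
grip_width: 0.0457
```

```bash
python3 - <<'E'
from h import *
delta((.547,.1415,.1117)); print(st()[0]['force'],st()[0]['grip_width'])
for n in('top','side'): cv2.imwrite(f'pics/{n}8.png',optics.snapshot(n))
a=cv2.imread('pics/top8.png')[100:300,110:350];b=cv2.imread('pics/side8.png')[150:350,130:370]
cv2.imwrite('pics/c8.png',cv2.resize(np.hstack([a,b]),None,fx=1.65,fy=1.65,interpolation=2))
E
```

```text
t 17.55 shift [ 0.0672  0.0006 -0.0009] turn [179.9757   0.1834  -0.0228] q7 -106.0 q1 -24.1 tcp [0.5465 0.1406 0.1789]
t 17.55 shift [ 0.0672  0.0006 -0.0009] turn [-0.0242  0.0145  0.1168] q7 -106.0 q1 -24.1 tcp [0.5465 0.1406 0.1789]
[ 0.44   -0.4413 -2.2391] 0.045657140618453704
```

View pics/c8.png

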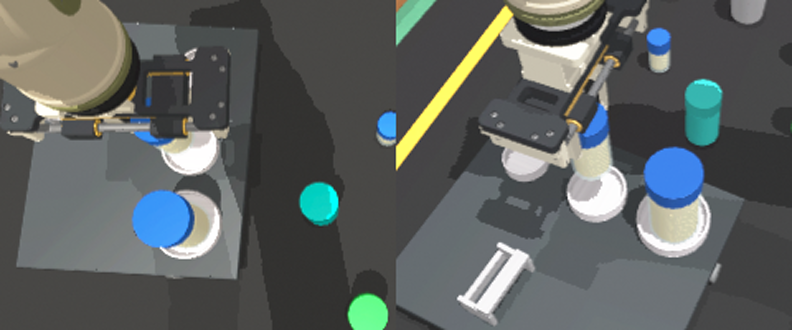

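>>> move_arm:
  increments:
    - [0.005, 0, -0.001, 0, 0, 0, 0.3]
    - [0.015, 0, -0.001, 0, 0, 0, 0.3]
    - [0.028, 0, -0.001, 0, 0, 0, 0.3]
    - [0.041, 0, -0.001, 0, 0, 0, 0.3]
    - [0.052, 0, -0.001, 0, 0, 0, 0.3]
    - [0.059, 0, -0.001, 0, 0, 0, 0.3]
    - [0.063, 0, -0.001, 0, 0, 0, 0.3]
    - [0.065, 0, -0.001, 0, 0, 0, 0.3]
    - [0.0665, 0, -0.001, 0, 0, 0, 0.3]
    - [0.0675, 0, -0.001, 0, 0, 0, 0.3]
    - [0.068, 0, -0.001, 0, 0, 0, 0.3]
    - [0.068, 0, -0.001, 0, 0, 0, 0.3]

```text
clock: 18.85
tcp_pos: [0.5469, 0.1412, 0.1118]
ee_rot: [-108.8, 90.0, 161.1]
force: [-0.8, 0.0, 4.1]
grip_width: 0.0454
```

>>> move_arm:
  increments:
    - [0, 0, 0, 0, 0, 0, 0.55]
    - [0, 0, 0, 0, 0, 0, 0.65]
    - [0, 0, 0, 0, 0, 0, 0.8]
    - [0, 0, 0, 0, 0, 0, 0.8]
    - [0, 0, 0, 0, 0, 0, 0.8]
    - [-0.01, 0, 0, 0, 0, 0, 0.8]
    - [-0.03, 0, 0, 0, 0, 0, 0.8]
    - [-0.055, 0, 0, 0, 0, 0, 0.8]
    - [-0.08, 0, 0, 0, 0, 0, 0.8]
    - [-0.1, 0, 0, 0, 0, 0, 0.8]
    - [-0.105, 0, 0, 0, 0, 0, 0.8]
    - [-0.105, 0, 0, 0, 0, 0, 0.8]

```text
clock: 20.05
tcp_pos: [0.5472, 0.1413, 0.2176]
ee_rot: [135.8, 89.9, 45.8]
force: [0.3, 0.6, -0.6]
grip_width: 0.0746
```

```bash
python3 - <<'E'
from h import *
delta((.5735,-.107,.18)); print(st()[0]['force'],st()[0]['grip_width'])
for n in('top','side'): cv2.imwrite(f'pics/{n}9.png',optics.snapshot(n))
a=cv2.imread('pics/top9.png')[100:300,110:350];b=cv2.imread('pics/side9.png')[150:350,130:370]
cv2.imwrite('pics/c9.png',cv2.resize(np.hstack([a,b]),None,fx=1.65,fy=1.65,interpolation=2))
E
```

```text
t 20.05 shift [0.0374 0.0266 0.2483] turn [179.9228  -0.0813   0.0836] q7 -106.5 q1 -24.6 tcp [0.5472 0.1413 0.2176]
t 20.05 shift [0.0374 0.0266 0.2483] turn [-0.0772 -0.0532 -0.0518] q7 -106.5 q1 -24.6 tcp [0.5472 0.1413 0.2176]
[ 0.3497  0.5799 -0.6337] 0.07461206865165954
```

View pics/c9.png

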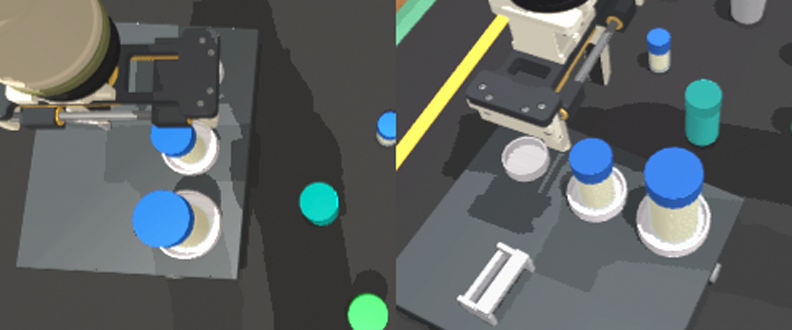

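Large and medium stand in their holders. Going to the small jar.

>>> move_arm:
  increments:
    - [0, 0.001, 0.01, 0, 0, 0, 0.7]
    - [0, 0.003, 0.03, 0, 0, 0, 0.7]
    - [0, 0.006, 0.055, 0, 0, 0, 0.65]
    - [0.002, 0.009, 0.08, 0, 0, 0, 0.65]
    - [0.005, 0.012, 0.105, 0, 0, 0, 0.65]
    - [0.01, 0.015, 0.13, 0, 0, 0, 0.65]
    - [0.015, 0.018, 0.155, 0, 0, 0, 0.65]
    - [0.02, 0.02, 0.18, 0, 0, 0, 0.65]
    - [0.025, 0.022, 0.205, 0, 0, 0, 0.65]
    - [0.03, 0.024, 0.225, 0, 0, 0, 0.65]
    - [0.035, 0.025, 0.24, 0, 0, 0, 0.65]
    - [0.037, 0.0265, 0.248, 0, 0, 0, 0.65]
    - [0.037, 0.0265, 0.248, 0, 0, 0, 0.65]
    - [0.037, 0.0265, 0.248, 0, 0, 0, 0.65]

```text
clock: 21.55
tcp_pos: [0.5725, -0.1062, 0.1789]
ee_rot: [-103.0, 89.9, 167.0]
force: [-0.4, 0.3, 0.9]
grip_width: 0.0602
```

```bash
python3 - <<'E'
from h import *
delta((.5735,-.107,.034)); print(st()[0]['force'],st()[0]['grip_width'])
im={n:optics.snapshot(n) for n in('top','side')}
bl=((100,120,40),(130,255,255))
for n in im:
    cv2.imwrite(f'pics/{n}10.png',im[n]); b=blob(im[n],*bl)
    for p,d,z1 in (((.452,.142),.06,.164),((.547,.141),.046,.14),((.5735,-.107),.032,.062)):
        u=proj(n,(*p,z1-.01)); c=min(b,key=lambda t:np.hypot(*(t[1]-u))); print(n,u,c[1],c[0],*fit({n:c[3].astype(float)},[cyl(d,z1-.022,z1)],p))
E
```

```text
t 21.55 shift [0.1449 0.0012 0.0008] turn [179.9561   0.1815   0.042 ] q7 -80.4 q1 0.5 tcp [ 0.5725 -0.1062  0.1789]
t 21.55 shift [0.1449 0.0012 0.0008] turn [-0.0438 -0.0267  0.1156] q7 -80.4 q1 0.5 tcp [ 0.5725 -0.1062  0.1789]
[-0.3862  0.2546  0.9149] 0.060246822268525235Traceback (most recent call last):
  File "<stdin>", line 8, in <module>
ValueError: min() iterable argument is empty
```

```bash
python3 - <<'E'
from h import *
im={n:optics.snapshot(n) for n in('side',)}
bl=((100,120,40),(130,255,255))
for n in im:
    cv2.imwrite(f'pics/{n}10.png',im[n]); b=blob(im[n],*bl)
    for p,d,z1 in (((.452,.142),.06,.164),((.547,.141),.046,.14),((.5735,-.107),.032,.062)):
        u=proj(n,(*p,z1-.01)); c=min(b,key=lambda t:np.hypot(*(t[1]-u))); print(n,u,c[1],c[0],*fit({n:c[3].astype(float)},[cyl(d,z1-.022,z1)],p))
E
```

```text
side [297.3667 257.058 ] [297.9909 256.9616] 1093 [0.4514 0.1405] 0.041910195002063035
side [247.8784 246.638 ] [247.9502 246.8458] 603 [0.5471 0.1406] 0.06263453971970213
side [288.7132 174.5836] [288.6633 174.6633] 196 [ 0.5747 -0.1079] 0.09037615046018407
```

View pics/side10.png

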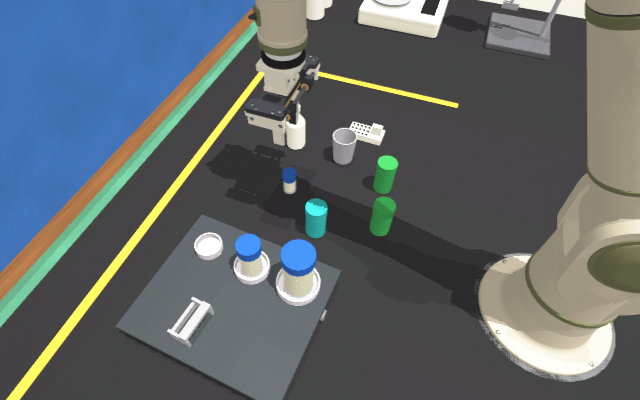

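>>> move_arm:
  increments:
    - [0.008, 0.001, 0.001, 0, 0, 0, 0.65]
    - [0.025, 0.001, 0.001, 0, 0, 0, 0.65]
    - [0.045, 0.001, 0.001, 0, 0, 0, 0.65]
    - [0.065, 0.001, 0.001, 0, 0, 0, 0.65]
    - [0.085, 0.001, 0.001, 0, 0, 0, 0.65]
    - [0.105, 0.001, 0.001, 0, 0, 0, 0.65]
    - [0.122, 0.001, 0.001, 0, 0, 0, 0.65]
    - [0.136, 0.001, 0.001, 0, 0, 0, 0.65]
    - [0.143, 0.001, 0.001, 0, 0, 0, 0.65]
    - [0.145, 0.001, 0.001, 0, 0, 0, 0.65]
    - [0.145, 0.001, 0.001, 0, 0, 0, 0.4]
    - [0.145, 0.001, 0.001, 0, 0, 0, 0.3]
    - [0.145, 0.001, 0.001, 0, 0, 0, 0.2]
    - [0.145, 0.001, 0.001, 0, 0, 0, 0.2]
    - [0.145, 0.001, 0.001, 0, 0, 0, 0.2]
    - [0.145, 0.001, 0.001, 0, 0, 0, 0.2]

```text
clock: 23.3
tcp_pos: [0.5738, -0.1068, 0.0347]
ee_rot: [-116.8, 90.0, 153.2]
force: [0.3, 0.3, 4.0]
grip_width: 0.0313
```

>>> move_arm:
  increments:
    - [-0.003, 0, 0, 0, 0, 0, 0.2]
    - [-0.012, 0, 0, 0, 0, 0, 0.2]
    - [-0.03, 0, 0, 0, 0, 0, 0.2]
    - [-0.05, 0, 0, 0, 0, 0, 0.2]
    - [-0.07, 0, 0, 0, 0, 0, 0.2]
    - [-0.09, 0, 0, 0, 0, 0, 0.2]
    - [-0.108, 0, 0, 0, 0, 0, 0.2]
    - [-0.118, 0, 0, 0, 0, 0, 0.2]
    - [-0.122, 0, 0, 0, 0, 0, 0.2]
    - [-0.122, 0, 0, 0, 0, 0, 0.2]

```text
clock: 24.3
tcp_pos: [0.5739, -0.1068, 0.157]
ee_rot: [-166.1, 90.0, 103.9]
force: [-1.0, 0.2, -0.2]
grip_width: 0.0317
```

```bash
python3 - <<'E'
from h import *
delta((.646,.1308,.156)); print(st()[0]['force'],st()[0]['grip_width'])
E
```

```text
t 24.3 shift [ 0.0011  0.0721 -0.2376] turn [-179.9896   -0.006    -0.0243] q7 -80.0 q1 0.8 tcp [ 0.5739 -0.1068  0.157 ]
t 24.3 shift [ 0.0011  0.0721 -0.2376] turn [ 0.0104 -0.0155  0.0038] q7 -80.0 q1 0.8 tcp [ 0.5739 -0.1068  0.157 ]
[-1.031   0.2163 -0.2432] 0.03172060586620919
```

>>> move_arm:
  increments:
    - [0, 0.004, -0.006, 0, 0, 0, 0.2]
    - [0, 0.012, -0.018, 0, 0, 0, 0.2]
    - [0, 0.022, -0.036, 0, 0, 0, 0.2]
    - [0, 0.032, -0.056, 0, 0, 0, 0.2]
    - [0, 0.042, -0.077, 0, 0, 0, 0.2]
    - [0, 0.052, -0.099, 0, 0, 0, 0.2]
    - [0, 0.06, -0.12, 0, 0, 0, 0.2]
    - [0, 0.066, -0.142, 0, 0, 0, 0.2]
    - [0, 0.07, -0.164, 0, 0, 0, 0.2]
    - [0, 0.072, -0.187, 0, 0, 0, 0.2]
    - [0, 0.072, -0.207, 0, 0, 0, 0.2]
    - [0, 0.072, -0.223, 0, 0, 0, 0.2]
    - [0, 0.072, -0.234, 0, 0, 0, 0.2]
    - [0, 0.0725, -0.238, 0, 0, 0, 0.2]
    - [0, 0.0725, -0.238, 0, 0, 0, 0.2]
    - [0, 0.0725, -0.238, 0, 0, 0, 0.2]

```text
clock: 25.9
tcp_pos: [0.6465, 0.1301, 0.1571]
ee_rot: [-3.5, 90.0, -93.5]
force: [0.6, 0.7, -0.0]
grip_width: 0.0315
```

```bash
python3 - <<'E'
from h import *
delta((.646,.1308,.0887)); print(st()[0]['force'],st()[0]['grip_width'])
for n in('top','side'): cv2.imwrite(f'pics/{n}11.png',optics.snapshot(n))
a=cv2.imread('pics/top11.png')[100:300,110:350];b=cv2.imread('pics/side11.png')[150:350,130:370]
cv2.imwrite('pics/c11.png',cv2.resize(np.hstack([a,b]),None,fx=1.65,fy=1.65,interpolation=2))
E
```

```text
t 25.9 shift [ 0.0684 -0.0005 -0.0007] turn [179.949    0.0022  -0.0369] q7 -100.5 q1 -21.1 tcp [0.6465 0.1301 0.1571]
t 25.9 shift [ 0.0684 -0.0005 -0.0007] turn [-0.051   0.0235  0.0014] q7 -100.5 q1 -21.1 tcp [0.6465 0.1301 0.1571]
[ 0.5612  0.7142 -0.0484] 0.03152226573935322
```

View pics/c11.png

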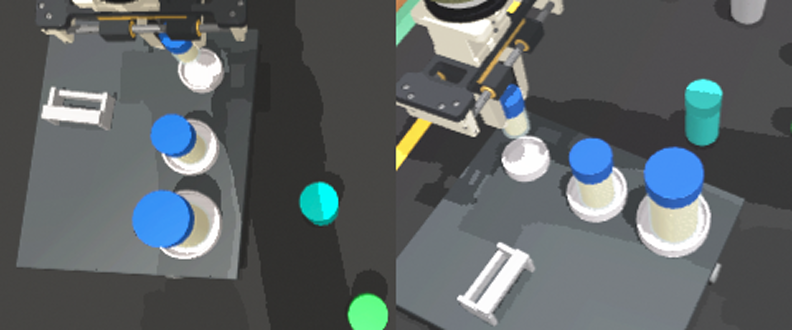

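Small jar held upright above its holder. Lower.

>>> move_arm:
  increments:
    - [0.005, -0.0005, -0.0005, 0, 0, 0, 0.2]
    - [0.015, -0.0005, -0.0005, 0, 0, 0, 0.2]
    - [0.028, -0.0005, -0.0005, 0, 0, 0, 0.2]
    - [0.041, -0.0005, -0.0005, 0, 0, 0, 0.2]
    - [0.052, -0.0005, -0.0005, 0, 0, 0, 0.2]
    - [0.06, -0.0005, -0.0005, 0, 0, 0, 0.2]
    - [0.0645, -0.0005, -0.0005, 0, 0, 0, 0.2]
    - [0.0665, -0.0005, -0.0005, 0, 0, 0, 0.2]
    - [0.068, -0.0005, -0.0005, 0, 0, 0, 0.2]
    - [0.069, -0.0005, -0.0005, 0, 0, 0, 0.2]
    - [0.069, -0.0005, -0.0005, 0, 0, 0, 0.2]

```text
clock: 27.1
tcp_pos: [0.6463, 0.1305, 0.0888]
ee_rot: [93.4, 89.9, 3.4]
force: [-0.2, -0.6, 1.9]
grip_width: 0.0316
```

>>> move_arm:
  increments:
    - [0, 0, 0, 0, 0, 0, 0.4]
    - [0, 0, 0, 0, 0, 0, 0.5]
    - [0, 0, 0, 0, 0, 0, 0.65]
    - [0, 0, 0, 0, 0, 0, 0.65]
    - [0, 0, 0, 0, 0, 0, 0.65]
    - [-0.01, 0, 0, 0, 0, 0, 0.65]
    - [-0.03, 0, 0, 0, 0, 0, 0.65]
    - [-0.055, 0, 0, 0, 0, 0, 0.65]
    - [-0.08, 0, 0, 0, 0, 0, 0.65]
    - [-0.105, 0, 0, 0, 0, 0, 0.65]
    - [-0.12, 0, 0, 0, 0, 0, 0.65]
    - [-0.122, 0, 0, 0, 0, 0, 0.65]

```text
clock: 28.3
tcp_pos: [0.6472, 0.1306, 0.2132]
ee_rot: [103.9, 89.7, 13.8]
force: [0.3, 0.7, 0.0]
grip_width: 0.0604
```

```bash
python3 - <<'E'
from h import *
# fin centre for cassette yaw -0.02
delta((.427,-.352,.2),90); print(st()[0]['force'],st()[0]['grip_width'])
for n in('top','side'): cv2.imwrite(f'pics/{n}12.png',optics.snapshot(n))
a=cv2.imread('pics/top12.png')[100:300,110:350];b=cv2.imread('pics/side12.png')[150:350,130:370]
cv2.imwrite('pics/c12.png',cv2.resize(np.hstack([a,b]),None,fx=1.65,fy=1.65,interpolation=2))
E
```

```text
t 28.3 shift [ 0.0117 -0.2195  0.483 ] turn [179.9189  -0.3928   0.097 ] q7 -101.1 q1 -21.7 tcp [0.6472 0.1306 0.2132]
t 28.3 shift [ 0.0117 -0.2195  0.483 ] turn [-0.0806 -0.0618 -0.2501] q7 -101.1 q1 -21.7 tcp [0.6472 0.1306 0.2132]
[0.2676 0.6648 0.0053] 0.06038692300935337
```

View pics/c12.png

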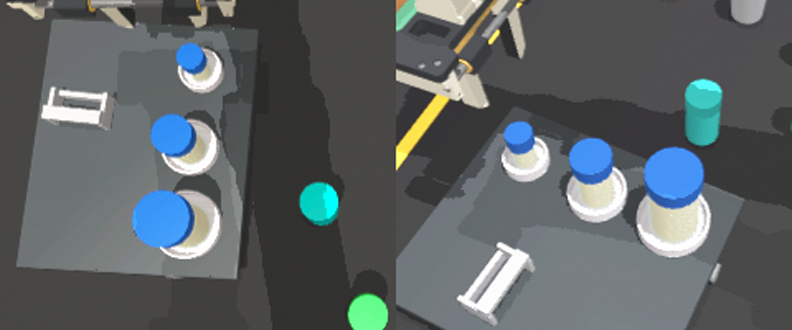

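```bash
python3 - <<'E'
from h import *
im={n:cv2.imread(f'pics/{n}12.png') for n in('top','side')}
bl=((100,120,40),(130,255,255))
for n in im:
    b=blob(im[n],*bl)
    for p,d,z1 in (((.452,.142),.06,.164),((.547,.141),.046,.14),((.646,.1308),.032,.116)):
        u=proj(n,(*p,z1-.01)); c=min(b,key=lambda t:np.hypot(*(t[1]-u))); print(n,c[0],*fit({n:c[3].astype(float)},[cyl(d,z1-.022,z1)],p))
parts=[box(-.045,.045,-.022,.022,0,.018),box(-.04,-.014,-.007,.007,.018,.044)]
optics.snapshot('top');optics.snapshot('side'); out=[]
for n,(l,t) in (('top',(430,190)),('side',(330,105))):
    d=optics.regions_of(n,'cassette')[0]; m=d['mask'].astype(float); o=fit({n:m},parts,(.453,-.352,-.01),True); print(n,d['score'],o)
    k=cv2.resize(im[n][t:t+80,l:l+75],None,fx=5,fy=5,interpolation=2); k2=k.copy()
    p=(.4535,-.352,-.015); c,s=np.cos(p[2]),np.sin(p[2])
    for q in parts:
        w=np.array([[p[0]+c*a-s*b,p[1]+s*a+c*b,e] for a,b,e in q]); uv=((np.array([proj(n,x) for x in w])+.5-[l,t])*5).astype(int)
        for a in range(8):
            for b in (a^1,a^2,a^4):
                if b>a: cv2.line(k,tuple(uv[a]),tuple(uv[b]),(0,0,255),1)
    out.append(k)
cv2.imwrite('pics/cas.png',np.hstack(out))
E
```

```text
top 1037 [0.4496 0.1422] 0.049267305765121866
top 556 [0.5454 0.1422] 0.06797150514882211
top 258 [0.6442 0.131 ] 0.10835993312053503
side 1099 [0.4516 0.14  ] 0.03911934200431765
side 610 [0.547  0.1404] 0.05380906460945034
side 297 [0.6463 0.1298] 0.07980458176536609
top 0.88 (array([ 0.4519, -0.3516, -0.0501]), np.float64(0.07319054801407743))
side 0.92 (array([ 0.4562, -0.3532, -0.0248]), np.float64(0.24494180142176394))
```

View pics/cas.png

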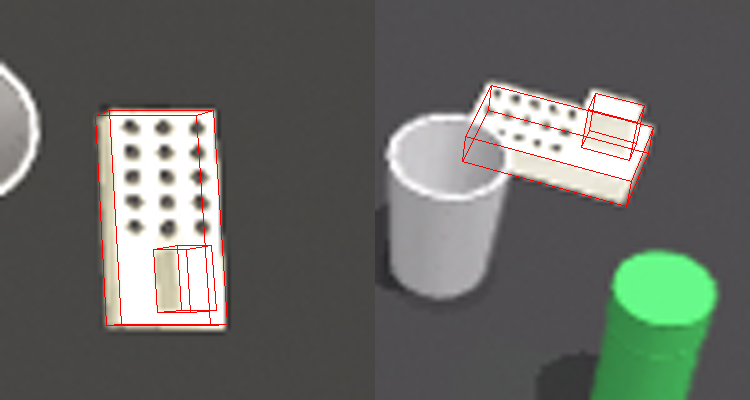

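>>> move_arm:
  increments:
    - [0, -0.004, 0.008, 0, 0, 0, 0.5]
    - [0, -0.012, 0.026, 0, 0, 0, 0.5]
    - [0, -0.024, 0.053, 0, 0, 0, 0.5]
    - [0, -0.037, 0.081, 0, 0, 0, 0.5]
    - [0, -0.05, 0.109, 0, 0, 0, 0.5]
    - [0, -0.062, 0.137, 0, 0, 0, 0.5]
    - [0, -0.075, 0.165, 0, 0, 0, 0.5]
    - [0, -0.088, 0.193, 0, 0, 0, 0.5]
    - [0, -0.1, 0.221, 0, 0, 0, 0.5]
    - [0, -0.113, 0.249, 0, 0, 0, 0.5]
    - [0, -0.126, 0.277, 0, 0, 0, 0.5]
    - [0.002, -0.139, 0.305, 0, 0, 0, 0.5]
    - [0.004, -0.151, 0.333, 0, 0, 0, 0.5]
    - [0.006, -0.164, 0.361, 0, 0, 0, 0.5]
    - [0.008, -0.177, 0.389, 0.3, 0, 0, 0.5]
    - [0.01, -0.19, 0.417, 0.5, 0, 0, 0.5]
    - [0.012, -0.201, 0.443, 0.8, 0, 0, 0.5]
    - [0.012, -0.211, 0.464, 1, 0, 0, 0.5]
    - [0.012, -0.218, 0.479, 1.2, 0, -0.2, 0.5]
    - [0.012, -0.22, 0.483, 1.2, 0, -0.2, 0.5]

```text
clock: 30.6
tcp_pos: [0.423, -0.3543, 0.1981]
ee_rot: [-76.6, 89.7, -168.1]
force: [0.7, -0.6, 0.7]
grip_width: 0.0464
```

```bash
python3 - <<'E'
from h import *
delta((.4265,-.3515,.021),88.8); print(st()[0]['force'],st()[0]['grip_width'])
E
```

```text
t 30.6 shift [ 0.177   0.0043 -0.0031] turn [179.7292   0.4577  -0.1077] q7 -51.3 q1 27.0 tcp [ 0.423  -0.3543  0.1981]
t 30.6 shift [ 0.177   0.0043 -0.0031] turn [-0.2701  0.0686  0.2918] q7 -51.3 q1 27.0 tcp [ 0.423  -0.3543  0.1981]
[ 0.6822 -0.5536  0.7155] 0.04643761589438132
```

>>> move_arm:
  increments:
    - [0.005, 0.004, -0.003, -0.3, 0, 0.3, 0.5]
    - [0.02, 0.004, -0.003, -0.3, 0, 0.3, 0.5]
    - [0.042, 0.004, -0.003, -0.3, 0, 0.3, 0.5]
    - [0.065, 0.004, -0.003, -0.3, 0, 0.3, 0.5]
    - [0.088, 0.004, -0.003, -0.3, 0, 0.3, 0.5]
    - [0.11, 0.004, -0.003, -0.3, 0, 0.3, 0.5]
    - [0.128, 0.004, -0.003, -0.3, 0, 0.3, 0.5]
    - [0.14, 0.004, -0.003, -0.3, 0, 0.3, 0.5]
    - [0.145, 0.004, -0.003, -0.3, 0, 0.3, 0.5]
    - [0.145, 0.004, -0.003, -0.3, 0, 0.3, 0.5]
    - [0.145, 0.004, -0.003, -0.3, 0, 0.3, 0.5]

```text
clock: 31.7
tcp_pos: [0.4267, -0.3516, 0.0535]
ee_rot: [26.2, 89.9, -64.9]
force: [0.2, 0.3, 0.2]
grip_width: 0.0466
```

```bash
python3 - <<'E'
from h import *
delta((.4265,-.3515,.021),88.8); print(st()[0]['force'],st()[0]['grip_width'])
for n in('top','side'): cv2.imwrite(f'pics/{n}13.png',optics.snapshot(n))
a=cv2.imread('pics/top13.png')[150:350,350:590];b=cv2.imread('pics/side13.png')[40:240,250:490]
cv2.imwrite('pics/c13.png',cv2.resize(np.hstack([a,b]),None,fx=1.65,fy=1.65,interpolation=2))
E
```

```text
t 31.7 shift [ 0.0325 -0.0003 -0.0001] turn [-179.9552    0.0662    0.1342] q7 -48.7 q1 29.8 tcp [ 0.4267 -0.3516  0.0535]
t 31.7 shift [ 0.0325 -0.0003 -0.0001] turn [ 0.0448  0.0854 -0.0421] q7 -48.7 q1 29.8 tcp [ 0.4267 -0.3516  0.0535]
[0.1741 0.2646 0.1894] 0.046586203253762504
```

View pics/c13.png

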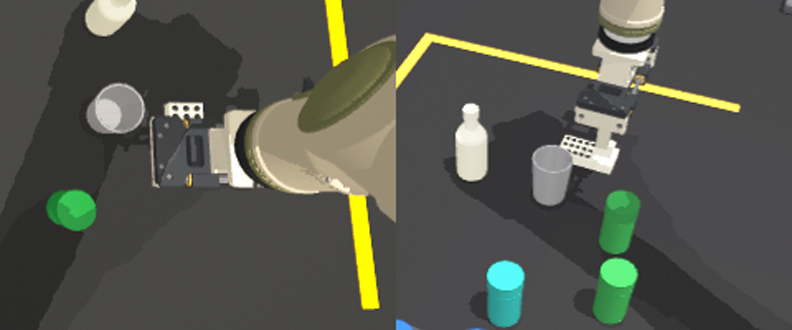

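>>> move_arm:
  increments:
    - [0.005, 0, 0, 0, 0, 0, 0.5]
    - [0.015, 0, 0, 0, 0, 0, 0.5]
    - [0.024, 0, 0, 0, 0, 0, 0.5]
    - [0.03, 0, 0, 0, 0, 0, 0.5]
    - [0.032, 0, 0, 0, 0, 0, 0.5]
    - [0.032, 0, 0, 0, 0, 0, 0.5]
    - [0.032, 0, 0, 0, 0, 0, 0.2]
    - [0.032, 0, 0, 0, 0, 0, 0.1]
    - [0.032, 0, 0, 0, 0, 0, 0]
    - [0.032, 0, 0, 0, 0, 0, 0]
    - [0.032, 0, 0, 0, 0, 0, 0]
    - [0.032, 0, 0, 0, 0, 0, 0]
  newtons: 30

```text
clock: 33.0
tcp_pos: [0.4269, -0.3519, 0.022]
ee_rot: [35.8, 89.9, -55.4]
force: [-0.1, 0.4, 2.3]
grip_width: 0.0138
```

>>> move_arm:
  increments:
    - [-0.004, 0, 0, 0, 0, 0, 0]
    - [-0.014, 0, 0, 0, 0, 0, 0]
    - [-0.03, 0, 0, 0, 0, 0, 0]
    - [-0.05, 0, 0, 0, 0, 0, 0]
    - [-0.075, 0, 0, 0, 0, 0, 0]
    - [-0.1, 0, 0, 0, 0, 0, 0]
    - [-0.125, 0, 0, 0, 0, 0, 0]
    - [-0.15, 0, 0, 0, 0, 0, 0]
    - [-0.175, 0, 0, 0, 0, 0, 0]
    - [-0.195, 0, 0, 0, 0, 0, 0]
    - [-0.205, 0, 0, 0, 0, 0, 0]
    - [-0.205, 0, 0, 0, 0, 0, 0]

```text
clock: 34.2
tcp_pos: [0.4269, -0.3517, 0.2284]
ee_rot: [48.8, 89.7, -42.4]
force: [0.4, -0.2, -0.7]
grip_width: 0.0138
```

```bash
python3 - <<'E'
from h import *
delta((.4927,.2849,.227),86.1); print(st()[0]['force'],st()[0]['grip_width'])
for n in('top','side'): cv2.imwrite(f'pics/{n}14.png',optics.snapshot(n))
a=cv2.imread('pics/top14.png')[150:350,350:590];b=cv2.imread('pics/side14.png')[20:220,250:490]
cv2.imwrite('pics/c14.png',cv2.resize(np.hstack([a,b]),None,fx=1.65,fy=1.65,interpolation=2))
E
```

```text
t 34.2 shift [-0.0004  0.0528 -0.6379] turn [-177.2686    0.3283    0.274 ] q7 -51.7 q1 26.1 tcp [ 0.4269 -0.3517  0.2284]
t 34.2 shift [-0.0004  0.0528 -0.6379] turn [ 2.7309  0.1771 -0.2122] q7 -51.7 q1 26.1 tcp [ 0.4269 -0.3517  0.2284]
[ 0.4239 -0.2242 -0.666 ] 0.01381248998139152
```

View pics/c14.png

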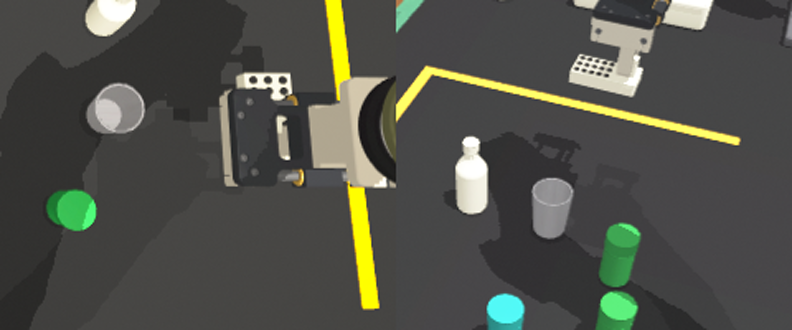

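>>> move_arm:
  increments:
    - [0, 0.001, -0.008, 0, 0, 0, 0]
    - [0, 0.002, -0.026, 0, 0, 0, 0]
    - [0, 0.004, -0.053, 0.2, 0, 0, 0]
    - [0, 0.007, -0.085, 0.4, 0, 0, 0]
    - [0, 0.01, -0.117, 0.6, 0, 0, 0]
    - [0, 0.012, -0.149, 0.8, 0, 0, 0]
    - [0, 0.015, -0.181, 1, 0, 0, 0]
    - [0, 0.018, -0.213, 1.1, 0, 0, 0]
    - [0, 0.02, -0.245, 1.2, 0, 0, 0]
    - [0, 0.023, -0.277, 1.3, 0, 0, 0]
    - [0, 0.026, -0.309, 1.4, 0, 0, 0]
    - [0, 0.028, -0.341, 1.5, 0, 0, 0]
    - [0, 0.031, -0.373, 1.7, 0, 0, 0]
    - [0, 0.034, -0.405, 1.9, 0, 0, 0]
    - [0, 0.036, -0.437, 2, 0, 0, 0]
    - [0, 0.039, -0.469, 2.1, 0, 0, 0]
    - [0, 0.041, -0.499, 2.3, 0, 0, 0]
    - [0, 0.043, -0.527, 2.5, 0, 0, 0]
    - [0, 0.045, -0.55, 2.6, 0, 0, 0]
    - [0, 0.047, -0.57, 2.7, 0, 0, 0]

```text
clock: 36.3
tcp_pos: [0.4837, 0.2195, 0.2245]
ee_rot: [-21.0, 89.8, -114.8]
force: [1.2, -1.1, -0.8]
grip_width: 0.0137
```

```bash
python3 - <<'E'
from h import *
delta((.4927,.2849,.18),86.1); print(st()[0]['force'],st()[0]['grip_width'])
E
```

```text
t 36.3 shift [ 0.0443  0.0047 -0.066 ] turn [-179.8822   -0.0842    0.22  ] q7 -122.3 q1 -33.5 tcp [0.4837 0.2195 0.2245]
t 36.3 shift [ 0.0443  0.0047 -0.066 ] turn [0.1176 0.1401 0.0536] q7 -122.3 q1 -33.5 tcp [0.4837 0.2195 0.2245]
[ 1.2243 -1.1489 -0.7588] 0.013676937043225307
```

>>> move_arm:
  increments:
    - [0, 0.001, -0.01, 0, 0, 0, 0]
    - [0, 0.002, -0.028, 0, 0, 0, 0]
    - [0, 0.003, -0.046, 0, 0, 0, 0]
    - [0, 0.0045, -0.06, 0, 0, 0, 0]
    - [0.005, 0.0045, -0.066, 0, 0, 0, 0]
    - [0.015, 0.0045, -0.066, 0, 0, 0, 0]
    - [0.03, 0.0045, -0.066, 0, 0, 0, 0]
    - [0.045, 0.0045, -0.066, 0.1, 0.1, 0, 0]
    - [0.06, 0.0045, -0.066, 0.1, 0.1, 0, 0]
    - [0.075, 0.0045, -0.066, 0.1, 0.1, 0, 0]
    - [0.09, 0.0045, -0.066, 0.1, 0.1, 0, 0]
    - [0.1, 0.0045, -0.066, 0.1, 0.1, 0, 0]
    - [0.105, 0.0045, -0.066, 0.1, 0.1, 0, 0]
    - [0.105, 0.0045, -0.066, 0.1, 0.1, 0, 0]

```text
clock: 37.7
tcp_pos: [0.4922, 0.2842, 0.1187]
ee_rot: [-47.9, 89.9, -141.8]
force: [0.3, 0.4, 0.2]
grip_width: 0.0139
```

```bash
python3 - <<'E'
from h import *
delta((.4927,.2849,.072),86.1); print(st()[0]['force'],st()[0]['grip_width'])
im={n:optics.snapshot(n) for n in('top','side')}
z=.05
bar=box(.012,.028,-.034,.034,z+.026,z+.036); w1=box(.012,.053,-.034,-.030,z,z+.036); w2=box(.012,.053,.030,.034,z,z+.036); sto=box(.047,.053,-.03,.03,z,z+.016)
p=(.5645,.280,-.068); c,s=np.cos(p[2]),np.sin(p[2]); out=[]
for n,(l,t) in (('top',(110,140)),('side',(155,250))):
    k=cv2.resize(im[n][t:t+100,l:l+95],None,fx=4,fy=4,interpolation=2)
    for q in (bar,w1,w2,sto):
        w=np.array([[p[0]+c*a-s*b,p[1]+s*a+c*b,e] for a,b,e in q]); uv=((np.array([proj(n,x) for x in w])+.5-[l,t])*4).astype(int)
        for a in range(8):
            for b in (a^1,a^2,a^4):
                if b>a: cv2.line(k,tuple(uv[a]),tuple(uv[b]),(0,0,255),1)
    out.append(k); cv2.imwrite(f'pics/{n}15.png',im[n])
cv2.imwrite('pics/c15.png',np.hstack(out))
E
```

```text
t 37.7 shift [ 0.0467  0.0005 -0.0008] turn [179.9926   0.1604  -0.1448] q7 -127.0 q1 -37.5 tcp [0.4922 0.2842 0.1187]
t 37.7 shift [ 0.0467  0.0005 -0.0008] turn [-0.0073  0.0922  0.1021] q7 -127.0 q1 -37.5 tcp [0.4922 0.2842 0.1187]
[0.2837 0.3688 0.1633] 0.013887514004538882
```

View pics/c15.png

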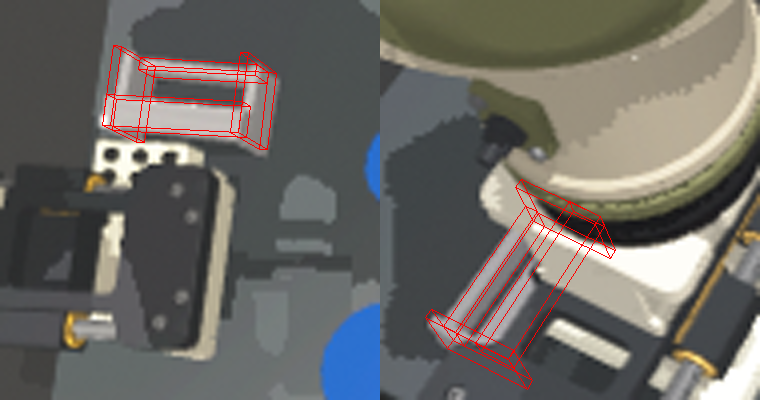

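View pics/side15.png

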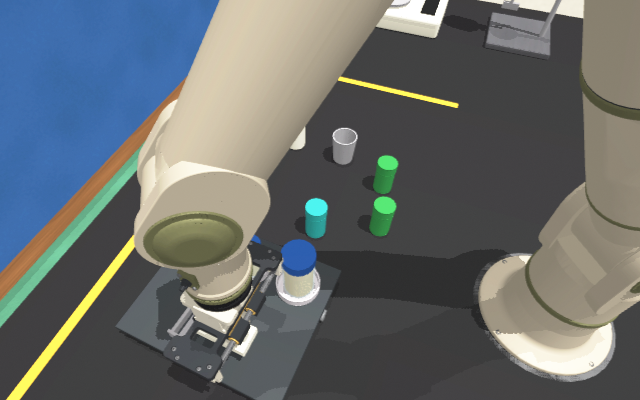

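>>> move_arm:
  increments:
    - [0.005, 0.0005, 0, 0, 0, 0, 0]
    - [0.015, 0.0005, 0, 0, 0, 0, 0]
    - [0.027, 0.0005, 0, 0, 0, 0, 0]
    - [0.036, 0.0005, 0, 0, 0, 0, 0]
    - [0.041, 0.0005, 0, 0, 0, 0, 0]
    - [0.0435, 0.0005, 0, 0, 0, 0, 0]
    - [0.045, 0.0005, 0, 0, 0, 0, 0]
    - [0.0455, 0.0005, 0, 0, 0, 0, 0]
    - [0.0455, 0.0005, 0, 0, 0, 0, 0]

```text
clock: 38.7
tcp_pos: [0.4933, 0.2847, 0.0743]
ee_rot: [-39.0, 90.0, -132.9]
force: [-0.1, 0.2, -0.4]
grip_width: 0.0139
```

```bash
python3 - <<'E'
from h import *
delta((.5376,.2818,.072),86.1); print(st()[0]['force'],st()[0]['grip_width'])
im=optics.snapshot('top'); parts=[box(-.045,.045,-.022,.022,.051,.069)]
o,tp,R=st(); p=(tp[0]+.027*.9977,tp[1]-.027*.068,-.068); c,s=np.cos(p[2]),np.sin(p[2]); l,t=110,140
k=cv2.resize(im[t:t+100,l:l+100],None,fx=6,fy=6,interpolation=2)
for q in parts:
        w=np.array([[p[0]+c*a-s*b,p[1]+s*a+c*b,e] for a,b,e in q]); uv=((np.array([proj('top',x) for x in w])+.5-[l,t])*6).astype(int)
        for a in range(8):
            for b in (a^1,a^2,a^4):
                if b>a: cv2.line(k,tuple(uv[a]),tuple(uv[b]),(0,0,255),1)
cv2.imwrite('pics/c16.png',k)
E
```

```text
t 38.7 shift [ 0.0023  0.0444 -0.0001] turn [179.9984   0.0214  -0.0264] q7 -126.8 q1 -37.1 tcp [0.4933 0.2847 0.0743]
t 38.7 shift [ 0.0023  0.0444 -0.0001] turn [-0.0016  0.0168  0.0136] q7 -126.8 q1 -37.1 tcp [0.4933 0.2847 0.0743]
[-0.0743  0.178  -0.3516] 0.01386734264879624
```

View pics/c16.png

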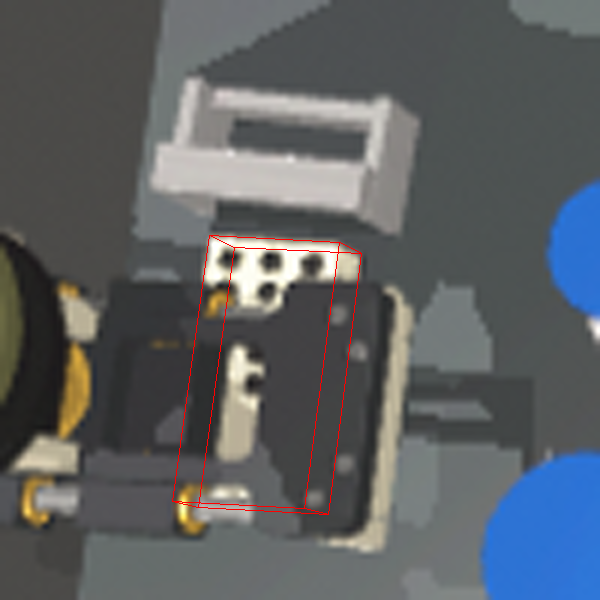

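>>> move_arm:
  increments:
    - [0.001, 0.001, 0, 0, 0, 0, 0]
    - [0.001, 0.004, 0, 0, 0, 0, 0]
    - [0.001, 0.008, 0, 0, 0, 0, 0]
    - [0.001, 0.013, 0, 0, 0, 0, 0]
    - [0.001, 0.018, 0, 0, 0, 0, 0]
    - [0.001, 0.023, 0, 0, 0, 0, 0]
    - [0.001, 0.028, 0, 0, 0, 0, 0]
    - [0.001, 0.032, 0, 0, 0, 0, 0]
    - [0.001, 0.035, 0, 0, 0, 0, 0]
    - [0.001, 0.038, 0, 0, 0, 0, 0]
    - [0.001, 0.04, 0, 0, 0, 0, 0]
    - [0.001, 0.041, 0, 0, 0, 0, 0]
    - [0.001, 0.041, 0, 0, 0, 0, 0]

```text
clock: 40.05
tcp_pos: [0.5342, 0.282, 0.0733]
ee_rot: [-38.9, 90.0, -132.8]
force: [0.5, -0.0, -0.5]
grip_width: 0.0137
```

```bash
python3 - <<'E'
from h import *
delta((.5376,.2818,.072),86.1); print(st()[0]['force'],st()[0]['grip_width'])
im=optics.snapshot('top');  l,t=110,130
cv2.imwrite('pics/c17.png',cv2.resize(im[t:t+100,l:l+100],None,fx=6,fy=6,interpolation=2))
E
```

```text
t 40.05 shift [ 0.0013  0.0034 -0.0001] turn [-179.9986   -0.0157    0.0195] q7 -124.8 q1 -34.5 tcp [0.5342 0.282  0.0733]
t 40.05 shift [ 0.0013  0.0034 -0.0001] turn [0.0014 0.0124 0.01  ] q7 -124.8 q1 -34.5 tcp [0.5342 0.282  0.0733]
[ 0.514  -0.0175 -0.4874] 0.013681533248805952
```

View pics/c17.png

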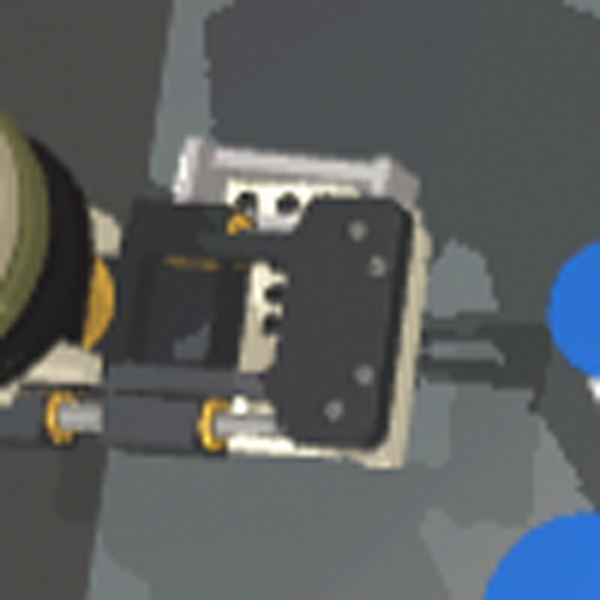

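>>> move_arm:
  increments:
    - [0.0006, 0, 0, 0, 0, 0, 0]
    - [0.0012, 0.001, 0, 0, 0, 0, 0]
    - [0.0014, 0.002, 0, 0, 0, 0, 0]
    - [0.0014, 0.003, 0, 0, 0, 0, 0]
    - [0.0014, 0.0035, 0, 0, 0, 0, 0]
    - [0.0014, 0.0035, 0, 0, 0, 0, 0]

```text
clock: 40.7
tcp_pos: [0.5378, 0.2818, 0.072]
ee_rot: [-26.7, 90.0, -120.6]
force: [-0.7, 0.1, 0.4]
grip_width: 0.0136
```

Nominally home with no contact yet; feel for the stop.

>>> move_arm:
  increments:
    - [0, 0.0008, 0, 0, 0, 0, 0]
    - [0, 0.0015, 0, 0, 0, 0, 0]
    - [0, 0.002, 0, 0, 0, 0, 0]
    - [0, 0.002, 0, 0, 0, 0, 0]

```text
clock: 41.1
tcp_pos: [0.5379, 0.2818, 0.072]
ee_rot: [-74.8, 89.8, -168.7]
force: [-6.4, 1.4, 5.9]
grip_width: 0.0139
```

>>> move_arm:
  increments:
    - [0, -0.0003, 0, 0, 0, 0, 0]
    - [0, -0.0003, 0, 0, 0, 0, 0.2]
    - [0, -0.0003, 0, 0, 0, 0, 0.35]
    - [0, -0.0003, 0, 0, 0, 0, 0.4]
    - [0, -0.0003, 0, 0, 0, 0, 0.4]
    - [0, -0.0003, 0, 0, 0, 0, 0.4]
    - [-0.006, 0, 0, 0, 0, 0, 0.4]
    - [-0.018, 0, 0, 0, 0, 0, 0.4]
    - [-0.035, 0, 0, 0, 0, 0, 0.4]
    - [-0.055, 0, 0, 0, 0, 0, 0.4]
    - [-0.08, 0, 0, 0, 0, 0, 0.4]
    - [-0.105, 0, 0, 0, 0, 0, 0.4]
    - [-0.13, 0, 0, 0, 0, 0, 0.4]
    - [-0.145, 0, 0, 0, 0, 0, 0.4]
    - [-0.15, 0, 0, 0, 0, 0, 0.4]

```text
clock: 42.6
tcp_pos: [0.5391, 0.2822, 0.2249]
ee_rot: [178.3, 89.9, 84.4]
force: [-0.5, -0.4, -0.6]
grip_width: 0.0374
```

```bash
python3 - <<'E'
from h import *
print(st()[0]['force'],st()[1])
for n in('top','side'): cv2.imwrite(f'pics/{n}18.png',optics.snapshot(n))
a=cv2.imread('pics/top18.png')[100:300,110:350];b=cv2.imread('pics/side18.png')[150:350,130:370]
cv2.imwrite('pics/c18.png',cv2.resize(np.hstack([a,b]),None,fx=1.65,fy=1.65,interpolation=2))
E
```

```text
[-0.5127 -0.3774 -0.5918] [0.5391 0.2822 0.2249]
```

View pics/c18.png

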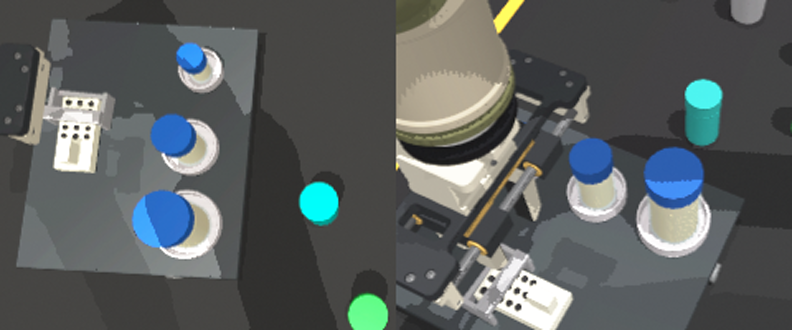

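```bash
python3 - <<'E'
from h import *
im=cv2.imread('pics/top18.png'); l,t=115,140
k=cv2.resize(im[t:t+75,l:l+75],None,fx=7,fy=7,interpolation=2); k0=k.copy()
p=(.5645,.280,-.068); c,s=np.cos(p[2]),np.sin(p[2])
for q in [box(-.045,.045,-.022,.022,.05,.068),box(-.04,-.014,-.007,.007,.068,.094)]:
        w=np.array([[p[0]+c*a-s*b,p[1]+s*a+c*b,e] for a,b,e in q]); uv=((np.array([proj('top',x) for x in w])+.5-[l,t])*7).astype(int)
        for a in range(8):
            for b in (a^1,a^2,a^4):
                if b>a: cv2.line(k,tuple(uv[a]),tuple(uv[b]),(0,0,255),1)
cv2.imwrite('pics/c19.png',cv2.resize(np.hstack([k0,k]),None,fx=.76,fy=.76))
E
```

```text
(no output)
```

View pics/c19.png

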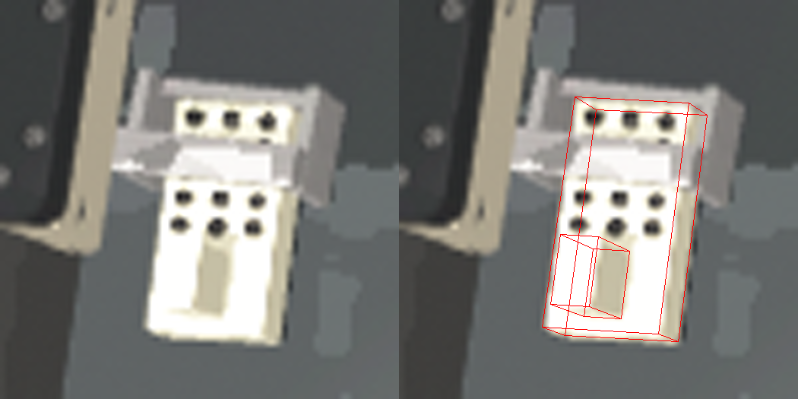

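```bash
python3 - <<'E'
from h import *
im=cv2.imread('pics/top18.png'); b=blob(im,(100,120,40),(130,255,255))
for p,d,z1 in (((.452,.142),.06,.164),((.547,.141),.046,.14),((.646,.1308),.032,.116)):
    u=proj('top',(*p,z1-.01)); c=min(b,key=lambda t:np.hypot(*(t[1]-u))); print(c[0],*fit({'top':c[3].astype(float)},[cyl(d,z1-.022,z1)],p))
print(np.abs(st()[0]['qvel']).max()); print(ticket.close_job())
E
```

```text
1032 [0.4495 0.1424] 0.052409180726554185
549 [0.5453 0.1422] 0.08066716668452445
257 [0.6442 0.1313] 0.1138780804150454
1.5269076126564292
the job is handed in; nothing more can be done
None
```

I put the large, medium and small blue-capped jars into the holders of their own size, then slid the cassette under the clamp's bar to the end stop and let go of it. I handed the job in at about 42.8 s; no verdict is reported.

- **Jars:** each was lowered until light floor contact (about 2–5 N) before release. In the last top-camera fit they stand within about 2 mm of the measured holder centres.
- **Cassette:** I felt the stop at about 6 N. The last picture shows it flat under the bar with its front at the stop, perhaps 1–3 mm off centre sideways.
- **Bottle and beaker:** I never moved the tool to them and they looked unmoved in every view where they showed. The last close-ups did not include the bottle, so I did not re-measure it at the end. The green and turquoise look-alikes were also left alone.
- **Disagreement:** the top and side cameras differ by 1–4 mm in x, so I used values in between.
- **Not checked:** I did not measure how upright the jars are as an angle; they only look upright in the pictures. The top view was blocked while I gripped the large jar, so I relied on the side view there.

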